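# Sort the syringes on the collection bench

### The job

First take the top tray off the pile and set it down squarely on the rubber mat. Then lay the syringes whose plunger is still drawn out in that tray, without pressing their plungers in, and throw those whose plunger is pushed in into the waste bin, whose flap has to be swung over until it stays open. Finally bring the flap back and ease it down until it is fully shut, never letting it slam, and leave the other trays and things where they are.

Things in the scene. Friction and masses are not known exactly. Their poses are not given: they have to be found in the camera images.
- bin_mouth (a point): White waste bin, fixed, 130 mm (x) by 160 mm (y), walls 5 mm. Sides and back (+x) are 170 mm high, the front wall (-x) 100 mm, so the mouth slopes. Point on the bin's centre line, 170 mm above the bench, level with the side walls' rims; z up, -x is the bin's front. The clear mouth is 120 by 150 mm; the floor lies 164 mm below this point.
- flap (a joint): Bin flap, rad: 0 shut, 1.9 open (stop). 140 mm long, hinged along the front wall's top edge (along the bin's y, 65 mm in front of and 70 mm below bin_mouth). Shut, it slopes up to the back at 0.6 rad above level; it opens up and over to the front. Spring and weight shut it (0.17 N m near shut; let go, it slams at 4 rad/s); past 1.35 rad it falls to the stop and stays open in front of the bin.
- flap_peg (a point): Flap handle: steel peg, 12 mm diameter, along the bin's y at the flap's free edge, 140 mm from the hinge line, sticking out 55 mm from the bin's -y side wall. Point on its axis, 30 mm out from that wall. Seen from the hinge it stands at 0.6 rad + joint value above level, measured from the bin's +x (at 1.9: 112 mm in front of and 84 mm above the hinge).
- mat_top (a point): Thin dark rubber mat, fixed, 200 mm (its x) by 170 mm (its y), 3 mm thick. Point at the centre of its top.
- tray_top_centre (a point): Top one of a pile of three equal white trays (28 mm apart). 182 mm (x) by 150 mm (y), 28 mm high, walls and floor 4 mm; a dividing rib along y through the middle, 10 mm thick, top 27 mm above the underside, is the grip, at the centre of mass. A compartment 82 (x) by 142 mm (y) on either side of it. Point at its centre, 14 mm above its underside. 0.14 to 0.28 kg.
- tray_mid_centre (a point): Second tray of the pile, the same; it stays in the pile. Same point.
- tray_low_centre (a point): Lowest tray of the pile, the same; it stays in the pile. Same point.
- syringe_1_barrel (a point): Syringe, 40 g, no needle (absent in some starts). Barrel 18 mm diameter, 65 mm long, along x. Point at the barrel's centre, 11 mm up when it lies on the bench. 8 mm nozzle at -x; at the +x end a finger flange 4 mm thick, 32 (y) by 22 mm (z), and the plunger's 18 mm thumb disc, 5 mm (pushed in) to 47 mm (drawn out) beyond the barrel's end.
- syringe_1_plunger (a joint): How far this plunger is drawn out, m: under 0.004 is pushed in (used), over 0.035 drawn out (still charged). It moves at about 4 N.
- syringe_2_barrel (a point): Syringe, 40 g, no needle (absent in some starts). Barrel 18 mm diameter, 65 mm long, along x. Point at the barrel's centre, 11 mm up when it lies on the bench. 8 mm nozzle at -x; at the +x end a finger flange 4 mm thick, 32 (y) by 22 mm (z), and the plunger's 18 mm thumb disc, 5 mm (pushed in) to 47 mm (drawn out) beyond the barrel's end.
- syringe_2_plunger (a joint): How far this plunger is drawn out, m: under 0.004 is pushed in (used), over 0.035 drawn out (still charged). It moves at about 4 N.
- syringe_3_barrel (a point): Syringe, 40 g, no needle (absent in some starts). Barrel 18 mm diameter, 65 mm long, along x. Point at the barrel's centre, 11 mm up when it lies on the bench. 8 mm nozzle at -x; at the +x end a finger flange 4 mm thick, 32 (y) by 22 mm (z), and the plunger's 18 mm thumb disc, 5 mm (pushed in) to 47 mm (drawn out) beyond the barrel's end.
- syringe_3_plunger (a joint): How far this plunger is drawn out, m: under 0.004 is pushed in (used), over 0.035 drawn out (still charged). It moves at about 4 N.
- syringe_4_barrel (a point): Syringe, 40 g, no needle (absent in some starts). Barrel 18 mm diameter, 65 mm long, along x. Point at the barrel's centre, 11 mm up when it lies on the bench. 8 mm nozzle at -x; at the +x end a finger flange 4 mm thick, 32 (y) by 22 mm (z), and the plunger's 18 mm thumb disc, 5 mm (pushed in) to 47 mm (drawn out) beyond the barrel's end.
- syringe_4_plunger (a joint): How far this plunger is drawn out, m: under 0.004 is pushed in (used), over 0.035 drawn out (still charged). It moves at about 4 N.
- syringe_5_barrel (a point): Syringe, 40 g, no needle (absent in some starts). Barrel 18 mm diameter, 65 mm long, along x. Point at the barrel's centre, 11 mm up when it lies on the bench. 8 mm nozzle at -x; at the +x end a finger flange 4 mm thick, 32 (y) by 22 mm (z), and the plunger's 18 mm thumb disc, 5 mm (pushed in) to 47 mm (drawn out) beyond the barrel's end.
- syringe_5_plunger (a joint): How far this plunger is drawn out, m: under 0.004 is pushed in (used), over 0.035 drawn out (still charged). It moves at about 4 N.
- syringe_6_barrel (a point): Syringe, 40 g, no needle (absent in some starts). Barrel 18 mm diameter, 65 mm long, along x. Point at the barrel's centre, 11 mm up when it lies on the bench. 8 mm nozzle at -x; at the +x end a finger flange 4 mm thick, 32 (y) by 22 mm (z), and the plunger's 18 mm thumb disc, 5 mm (pushed in) to 47 mm (drawn out) beyond the barrel's end.
- syringe_6_plunger (a joint): How far this plunger is drawn out, m: under 0.004 is pushed in (used), over 0.035 drawn out (still charged). It moves at about 4 N.
- jar: Bystander to leave where it is: glass jar, 52 mm diameter, 65 mm high. Origin at its underside.
- card_box: Bystander to leave where it is: cardboard box 90 x 60 x 45 mm. Origin at its underside.
- spool: Bystander to leave where it is: wooden spool, 40 mm diameter, 36 mm high. Origin at its underside.
- brush: Bystander to leave where it is: brush lying down, 170 mm long. Origin at its underside (middle of the brush).
- weight: Bystander to leave where it is: brass weight, 44 mm diameter, 35 mm high. Origin at its underside.
There are look-alikes about, which are no part of the job. What is shaped like the part that bears syringe_5_barrel but blue or yellow is not meant.

How it is judged:
By the outcome, as a careful person would: the job done as asked, in the order asked, and still so for the second after the job is handed in, with the robot touching nothing.
Of syringe_1, syringe_2, syringe_3, syringe_4, syringe_5, syringe_6 only 4 to 5 are there at a start; the rules pass over those that are not, and their reading is None.
At some moment in a run one of syringe_1, syringe_2, syringe_3, syringe_4, syringe_5, syringe_6 may be knocked a few centimetres aside while the robot is not near it.
It also fails if it takes over 192 s, if anything falls off the work surface, if the arm or the gripper's body presses on something with over 40 N, if the wrist force passes 120 N, or if a joint passes its speed limit or range.

### The arm

A 6-joint arm with a two-finger parallel gripper is mounted at the origin on the work surface. World frame = base frame: x ahead of the robot, y to its left, z up, the work surface at z = 0. Lengths are in m, angles in rad, forces in N, time in s.
With the tool pointing down it reaches from about 0.325 to 0.85 m from the base axis. Payload 15.5 kg.
Tool frame: the origin (TCP) lies on the mounting face of the last link; the fingertips stand 191 mm ahead of it and the grasp point (between the pads) lies 172 mm ahead of it (robot.tcp_to_tips is the distance from the TCP to the fingertips, in m); y points along the fingers, z is the direction in which the jaws open and shut, and the axes are right-handed (so a half turn about y gives the same grasp; the last joint's range is limited). The gripper opens to 91 mm and grips with 3 to 60 N. Pads are 32 mm wide; open, the fingers measure 118 mm over their backs; the gripper's body (76 mm by 178 mm) begins 60 mm behind the grasp point.
Start: joints at [-1.26, 0.494, 1.345, -0, 1.302, -0.096], TCP at [0.247, -0.574, 0.405] pointing down, gripper open.
Joint ranges: [-2.91, 2.91], [-0.82, 2.16], [0.22, 2.67], [-1.22, 4.37], [0.12, 2.79], [-3.08, 3.08]. Speed limits (rad/s): [1.89, 1.89, 2.57, 3.01, 3.01, 3.01].

### API

Orientations are given as [roll, pitch, yaw] about the fixed x, y, z axes, in that order (R = Rz(yaw) Ry(pitch) Rx(roll)).
In Python, from workcell import robot gives the robot as it stands.
- The arm moves only by the tool play_rows, never from a script. Its argument "commands" is a list of rows, each a list of 4 numbers: the shift along the tool's x, y, z in m, then the turn about the tool's y in degrees. A call has 1 to 20 rows; each row is the pose to reach, as a shift and turn from the pose commanded when the call began, along the tool's axes at that moment; what a row does not reach only later rows make up. A row lasts 1/12 s, in which the tool goes at most 41.7 mm and 7.16 degrees, less where a joint would pass 70% of its speed; a pose out of reach is approached as far as the arm can. A call with a gripper value outside its range is refused whole. "fingers" is the closure, from 0 (fully open) to 1 (shut), set as the call begins (left out, the last holds). The fingers move at their own pace and stop on an object; "squeeze" is the grip in N (left out, the last holds). Time passes only in rows, so rows that repeat a pose let the fingers close. It gives the time, the measured TCP pose, the force and the opening at its end, in the units of the state.
- robot.sense(): the state, without advancing time (a new reading comes with each control period).
- robot.read_camera(name): name is "side" or "top" or "wrist"; returns the picture (384x512x3 uint8, red, green, blue); there is no depth.
- robot.get_calibration(name): a dict with "fx", "fy", "cx", "cy" (pixels), "R" (3x3) and "t" (3): a world point X has camera coordinates R X + t; the wrist camera has in their place "mount" (4x4, takes a point from camera to tool coordinates, whose origin is the TCP and whose axes are the tool frame's). Camera axes: x right, y down, z forward; pixel columns grow to the right and rows downward; lengths in m; the calibration is good to about 2 mm. A picture is of the moment at which its call begins: read the wrist's pose just before it. get_calibration takes no time and is no camera call.
- robot.job_done(): hands the job in, once; it reports no verdict.
Trained networks look in the newest picture that a camera, given by its name, has taken for a name from the list of things; names that differ only in an ending like _2 or _b are one class to them, and where a whole thing is asked for, a point or a joint stands for the part that bears it (a point fixed in the world has none). Each returns a list of dicts, best first, with "confidence" (0 to 1); they miss things now and then, are a little off and sometimes report something else, mostly with a low value. They report only what shows in the picture. A call takes as long as a camera call. They do not tell look-alikes from the thing itself.
- robot.boxes_of(name, camera): "at" ([x, y, z] in m, in world coordinates, good to about 4 mm: the middle of the surface that is visible of it).
The state is a dict: "clock": time; "qpos": joint angles; "qd": joint speeds; "effort": joint torques, N m; "tool_pos": TCP position; "orientation": TCP orientation; "wrist_force": force on the tool from outside, world axes, zero at the start; "torque": the same for the moment, N m; "opening": opening from 0.0 (shut) to 1.0 (fully open).
Only numpy, scipy, OpenCV 4.12 (cv2) and the standard library are available. Lean on these libraries where they do the work, as an engineer would, in place of code of your own. Each camera call takes 0.05 s, during which the arm holds its last target.

## Working session

There is one attempt and no reset: what is moved stays moved. The work goes in short steps, Python scripts to look and compute and a tool call to move; the robot and the scene stay as the last step left them, time stands still between calls to the robot, and variables do not carry over. Pictures are saved under pics/ and viewed, and the job is handed in when it is done.

Besides the shell and the picture viewer there is one more tool, called after "Call:" as a command line: name --pt "numbers of a row" for each row, then --argument value for the rest. play_rows: Moves the arm, as the interface text tells. Its arguments: {"type":"object","properties":{"commands":{"type":"array","items":{"type":"array","items":{"type":"number"}}},"fingers":{"type":"number"},"squeeze":{"type":"number"}},"required":["commands"]}

```bash
mkdir -p pics; ls
python3 - <<'E'
from workcell import robot
import cv2
print(robot.sense())
for n in ["side","top","wrist"]:
    im=robot.read_camera(n); cv2.imwrite(f"pics/{n}0.png",im[:,:,::-1])
    c=robot.get_calibration(n); print(n,c)
for cam in ["top","side"]:
    for n in ["syringe_1_barrel","flap","flap_peg","tray_top_centre","bin_mouth","mat_top","jar","card_box","spool","brush","weight"]:
        try:
            r=robot.boxes_of(n,cam)
            print(cam,n,[(d["confidence"],[round(float(v),3) for v in d["at"]]) for d in r])
        except Exception as e: print(n,e)
print(robot.sense()["clock"])
E
```

```text
pics
{'clock': 0.0, 'qpos': array([-1.25948869e+00,  4.94151113e-01,  1.34611948e+00, -3.84014174e-07,
        1.30250832e+00, -9.54865404e-02]), 'qd': array([-0.00026215, -0.00060136, -0.0007615 , -0.00106404,  0.00020051,
       -0.00081533]), 'effort': array([ 1.97700087e-03, -8.78801537e+01, -3.81844032e+01,  7.07163359e-02,
        5.32093900e-02, -8.11712016e-05]), 'tool_pos': array([ 0.24725624, -0.57384761,  0.40416202]), 'orientation': array([-1.57197721e+00,  1.12730810e-04, -2.73479844e+00]), 'wrist_force': array([ 0.26375626, -0.43700979,  1.17197282]), 'torque': array([ 0.00627239, -0.02144613, -0.05952355]), 'opening': 1.0017312664893907}
side {'fx': 407.7272086893116, 'fy': 407.7272086893116, 'cx': 257.7450584456648, 'cy': 196.33301709887212, 'R': array([[ 9.99830146e-01,  7.16632686e-04,  1.84164484e-02],
       [ 1.43599864e-02, -6.56657393e-01, -7.54052292e-01],
       [ 1.15529185e-02,  7.54188673e-01, -6.56556148e-01]]), 't': array([-0.46896638,  0.08333561,  1.2065536 ])}
top {'fx': 452.83855466240357, 'fy': 452.83855466240357, 'cx': 263.9634928695432, 'cy': 185.
[... 1388 characters left out ...]
[0.429, 0.107, 0.011]), (0.57, [0.414, -0.463, 0.016]), (0.55, [0.634, -0.343, 0.046])]
side flap [(0.93, [0.559, 0.407, 0.155]), (0.24, [0.633, -0.342, 0.046])]
side flap_peg [(0.62, [0.561, 0.41, 0.157])]
side tray_top_centre [(0.76, [0.484, -0.4, 0.059])]
side bin_mouth [(0.67, [0.55, 0.328, 0.123]), (0.55, [0.557, 0.157, 0.031]), (0.2, [0.631, -0.341, 0.042])]
side mat_top [(0.65, [0.633, -0.157, 0.006])]
side jar [(0.62, [0.635, -0.342, 0.048]), (0.54, [0.707, 0.127, 0.044])]
side card_box [(0.91, [0.633, -0.344, 0.045])]
side spool [(0.84, [0.339, -0.286, 0.042])]
side brush [(0.92, [0.653, -0.434, 0.017])]
side weight [(0.73, [0.557, 0.155, 0.034]), (0.59, [0.426, 0.013, 0.017])]
1.25
```

View pics/top0.png

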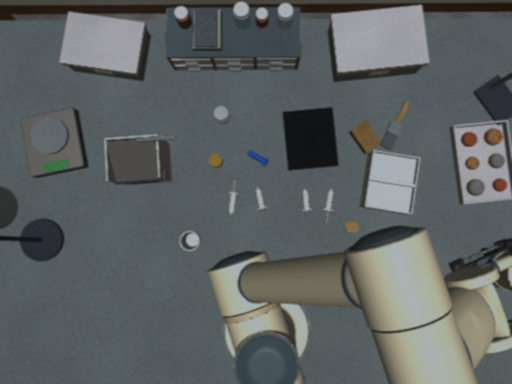

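View pics/side0.png

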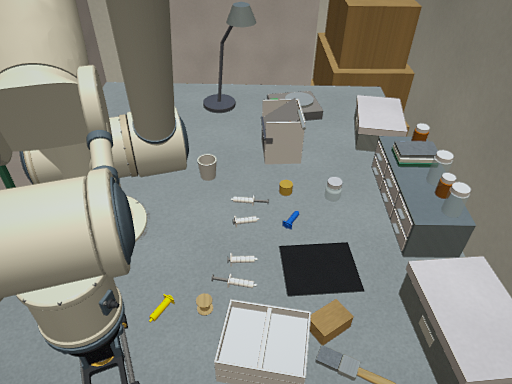

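View pics/wrist0.png

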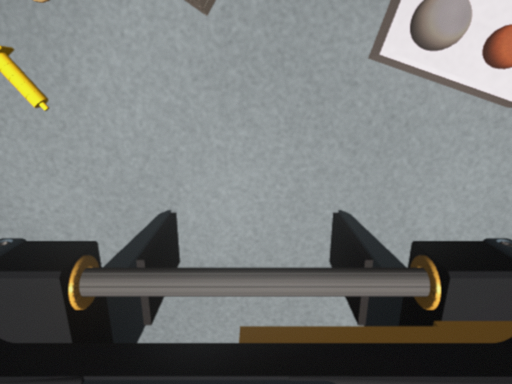

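Run:
```python
import cv2,numpy as np
im=cv2.imread("pics/top0.png")
a=cv2.resize(im[90:230,275:425],None,fx=5,fy=4.2,interpolation=cv2.INTER_CUBIC)
cv2.imwrite("pics/a.png",a)
b=cv2.resize(im[120:260,95:245],None,fx=5,fy=4.2,interpolation=cv2.INTER_CUBIC)
cv2.imwrite("pics/b.png",b)
```

```text
(no output)
```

View pics/a.png

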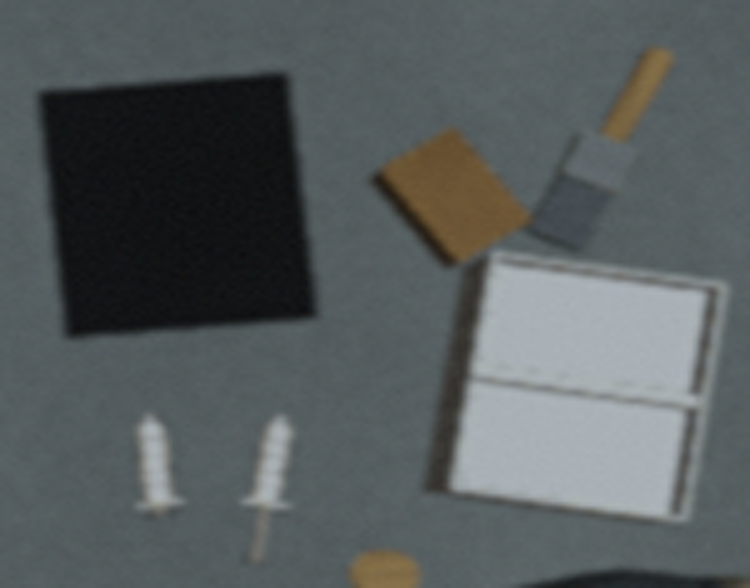

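View pics/b.png

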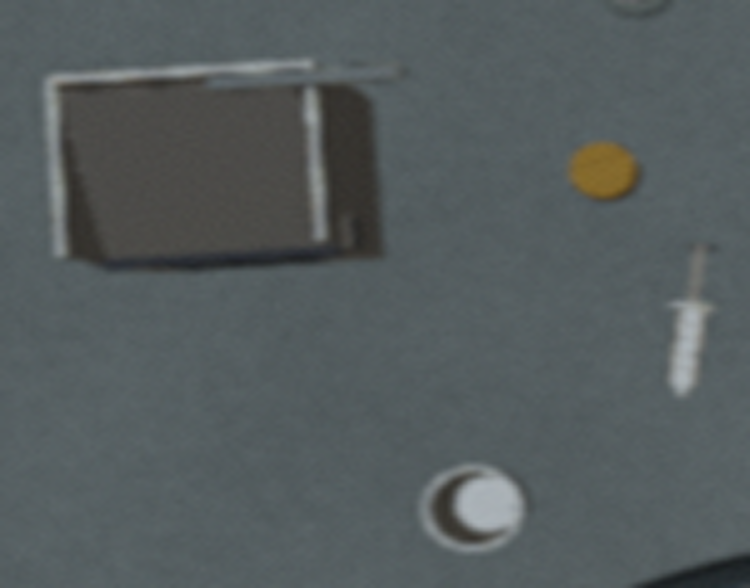

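```bash
cat > h.py <<'E'
import numpy as np, cv2
from workcell import robot
def ray(cam,uv,cal=None,pose=None):
    c=robot.get_calibration(cam) if cal is None else cal
    d=np.array([(uv[0]-c["cx"])/c["fx"],(uv[1]-c["cy"])/c["fy"],1.])
    if cam=="wrist":
        from scipy.spatial.transform import Rotation as Ro
        s=robot.sense() if pose is None else pose
        Rt=Ro.from_euler("xyz",s["orientation"]).as_matrix(); M=c["mount"]
        o=Rt@M[:3,3]+s["tool_pos"]; return o,Rt@M[:3,:3]@d
    return -c["R"].T@c["t"], c["R"].T@d
def px(cam,uv,z,**k):
    o,d=ray(cam,uv,**k); return o+d*(z-o[2])/d[2]
def proj(cam,X):
    X=np.asarray(X,float)
    c=robot.get_calibration(cam)
    if cam=="wrist":
        from scipy.spatial.transform import Rotation as Ro
        s=robot.sense(); Rt=Ro.from_euler("xyz",s["orientation"]).as_matrix(); M=c["mount"]
        p=M[:3,:3].T@(Rt.T@(X-s["tool_pos"])-M[:3,3])
    else: p=c["R"]@X+c["t"]
    return np.array([c["fx"]*p[0]/p[2]+c["cx"],c["fy"]*p[1]/p[2]+c["cy"]])
def rect(P):
    P=np.array(P)[:,:2]; 
    e=[P[(i+1)%4]-P[i] for i in range(4)]
    return P.mean(0),[(round(float(np.hypot(*v)),4),round(float(np.arctan2(v[1],v[0])),4)) for v in e]
def go(dest,yaw=None):
    """world TCP dest, yaw -> dx,dy,dz tool, turn deg (from measured pose)"""
    s=robot.sense(); y=s["orientation"][2]
    d=np.array(dest)-s["tool_pos"]
    tx=np.array([np.cos(y),np.sin(y),0]);tz=np.array([-np.sin(y),np.cos(y),0])
    t=0 if yaw is None else -np.degrees((yaw-y+np.pi)%(2*np.pi)-np.pi)
    print("move x %.4f y %.4f z %.4f turn %.2f"%(d@tx,-d[2],d@tz,t), "n rows %.1f / turn %.1f"%(np.linalg.norm(d)/.0417,abs(t)/7.16))
def snap(cam,name,scale=1,crop=None):
    s=robot.sense(); im=robot.read_camera(cam)
    o=im[:,:,::-1]
    cv2.imwrite(f"pics/{name}_raw.png",o)
    if crop: o=o[crop[1]:crop[3],crop[0]:crop[2]]
    o=cv2.resize(o,None,fx=scale,fy=scale,interpolation=cv2.INTER_CUBIC)
    cv2.imwrite(f"pics/{name}.png",o); return im,s
E
python3 - <<'E'
from h import *
f=lambda l,z:[px("top",(275+x/5,90+y/4.2),z) for x,y in l]
f2=lambda l,z:[px("top",(95+x/5,120+y/4.2),z) for x,y in l]
print(rect(f([(40,92),(287,74),(316,316),(68,335)],.003)))
print(rect(f([(487,250),(727,283),(690,521),(450,492)],.084)))
print(f2([(50,80),(310,65)],.17), f2([(58,258),(320,240)],.17))
print("peg", f2([(320,78),(405,70)],.179))
print("syr",[p.round(3) for p in f([(150,420),(158,500),(280,420),(264,500),(256,560)],.011)+f2([(682,392),(690,305),(705,247)],.011)])
E
```

```text
(array([ 0.6334738, -0.1519653]), [(0.1672, -1.488), (0.196, -3.0558), (0.1666, 1.6578), (0.1967, 0.0888)])
(array([ 0.48068258, -0.40160214]), [(0.1536, -1.7391), (0.1811, 2.9877), (0.152, 1.4237), (0.1844, -0.1453)])
[array([0.60683676, 0.47935898, 0.17      ]), array([0.61690399, 0.32382368, 0.17      ])] [array([0.4797403, 0.4723187, 0.17     ]), array([0.4918645 , 0.31652519, 0.17      ])]
peg [array([0.6060288 , 0.31560667, 0.179     ]), array([0.61150489, 0.26513499, 0.179     ])]
syr [array([ 0.46 , -0.131,  0.011]), array([ 0.397, -0.136,  0.011]), array([ 0.46 , -0.217,  0.011]), array([ 0.397, -0.206,  0.011]), array([ 0.35 , -0.2  ,  0.011]), array([0.384, 0.113, 0.011]), array([0.452, 0.108, 0.011]), array([0.498, 0.098, 0.011])]
```

Run:
```python
from h import *
go((0.481,-0.4015,0.40),-1.72)
```

```text
move x -0.2829 y 0.0047 z -0.0659 turn -58.14 n rows 7.0 / turn 8.1
```

Call:
play_rows --pt "-0.12 0.002 -0.03 -22" --pt "-0.283 0.005 -0.066 -58.1" --pt "-0.283 0.005 -0.066 -58.1" --pt "-0.283 0.005 -0.066 -58.1" --pt "-0.283 0.005 -0.066 -58.1" --pt "-0.283 0.005 -0.066 -58.1" --pt "-0.283 0.005 -0.066 -58.1" --pt "-0.283 0.005 -0.066 -58.1" --pt "-0.283 0.005 -0.066 -58.1" --pt "-0.283 0.005 -0.066 -58.1" --pt "-0.283 0.005 -0.066 -58.1" --pt "-0.283 0.005 -0.066 -58.1" --pt "-0.283 0.005 -0.066 -58.1" --pt "-0.283 0.005 -0.066 -58.1"

```text
clock: 2.42
tool_pos: [0.4805, -0.402, 0.3998]
orientation: [-1.571, -0.0, -1.723]
wrist_force: [-0.6, 0.3, 0.6]
opening: 0.998
```

Run:
```python
from h import *
im,s=snap("wrist","w1"); print(s["tool_pos"],s["orientation"])
snap("top","t1"); snap("side","s1")
print([proj("wrist",p) for p in [(0.481,-.4015,.084)]])
```

```text
[ 0.4804701  -0.40201943  0.39981623] [-1.57071963e+00 -9.79477291e-05 -1.72332672e+00]
[array([254.93217705, 182.50748628])]
```

View pics/w1.png

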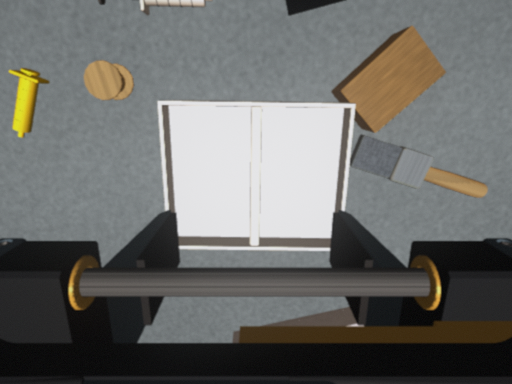

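View pics/t1.png

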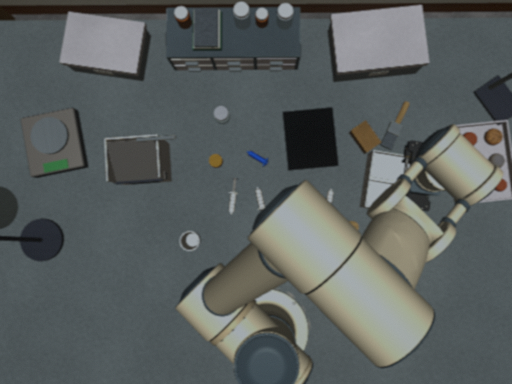

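View pics/s1.png

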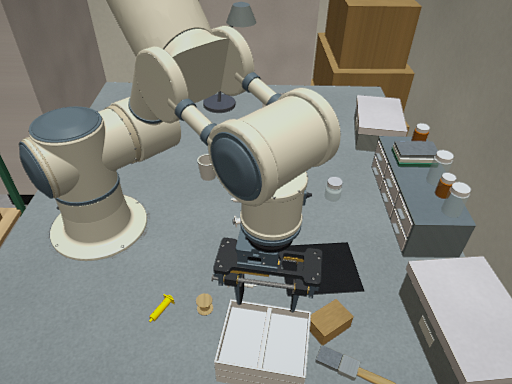

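Run:
```python
from h import *
P=[px("wrist",p,.084) for p in [(158,101.5),(356,104),(346.5,250),(163.5,248)]]
print(rect(P)); print([px("wrist",p,.083)[:2].round(4) for p in [(256,107),(254.3,243)]])
from math import *
im=cv2.imread("pics/w1_raw.png"); cv2.imwrite("pics/w1z.png",cv2.resize(im[85:265,140:370],None,fx=3.3,fy=3.3,interpolation=cv2.INTER_CUBIC))
```

```text
(array([ 0.48230849, -0.40004841]), [(0.1804, -0.1628), (0.1474, -1.696), (0.1913, 2.9789), (0.1474, 1.3715)])
[array([ 0.4927, -0.3309]), array([ 0.4705, -0.4663])]
```

View pics/w1z.png

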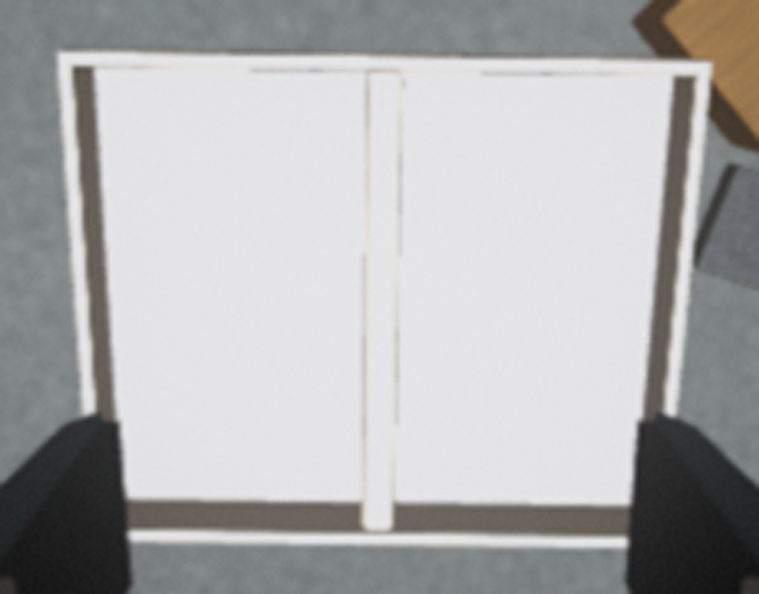

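Run:
```python
from h import *
go((0.4818,-0.400,0.257),-1.731)
```

```text
move x -0.0018 y 0.1428 z 0.0007 turn 0.52 n rows 3.4 / turn 0.1
```

Call:
play_rows --pt "-0.002 0.03 0.001 0.5" --pt "-0.002 0.07 0.001 0.5" --pt "-0.002 0.105 0.001 0.5" --pt "-0.002 0.125 0.001 0.5" --pt "-0.002 0.136 0.001 0.5" --pt "-0.002 0.143 0.001 0.5" --pt "-0.002 0.143 0.001 0.5" --pt "-0.002 0.143 0.001 0.5"

```text
clock: 3.23
tool_pos: [0.4827, -0.3999, 0.2577]
orientation: [-1.57, -0.001, -1.73]
wrist_force: [0.5, 0.4, 0.5]
opening: 0.999
```

Call:
play_rows --pt "0 0 0 0" --pt "0 0 0 0" --pt "0 0 0 0" --pt "0 0 0 0" --pt "0 0 0 0" --pt "0 0 0 0" --pt "0 0 0 0" --pt "0 0 0 0" --pt "0 0 0 0" --pt "0 0 0 0" --pt "0 0 0 0" --pt "0 0 0 0" --fingers 1 --squeeze 35

```text
clock: 4.23
tool_pos: [0.4824, -0.3996, 0.2567]
orientation: [-1.571, 0.0, -1.729]
wrist_force: [0.2, -0.0, 0.2]
opening: 0.152
```

Call:
play_rows --pt "0 0 0 0" --pt "0 0 0 0" --pt "0 0 0 0" --pt "0 0 0 0" --pt "0 0 0 0"

```text
clock: 4.65
tool_pos: [0.4824, -0.3996, 0.2567]
orientation: [-1.571, 0.0, -1.729]
wrist_force: [-0.2, 0.1, -0.1]
opening: 0.106
```

Call:
play_rows --pt "0 -0.005 0 0" --pt "0 -0.012 0 0" --pt "0 -0.025 0 0" --pt "0 -0.04 0 0" --pt "0 -0.055 0 0" --pt "0 -0.065 0 0" --pt "0 -0.07 0 0" --pt "0 -0.07 0 0"

```text
clock: 5.32
tool_pos: [0.4826, -0.3997, 0.328]
orientation: [-1.569, -0.001, -1.729]
wrist_force: [-0.6, 0.2, -1.7]
opening: 0.109
```

Run:
```python
from h import *
s=robot.sense();print(s["wrist_force"],s["torque"],s["opening"])
snap("wrist","w2"); snap("side","s2",2,(180,220,340,384))
```

```text
[-0.5914599   0.21320675 -1.65074844] [-0.04284587 -0.11873081 -0.0027775 ] 0.10949020102763073
```

View pics/s2.png

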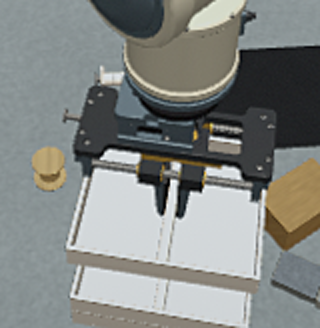

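View pics/w2.png

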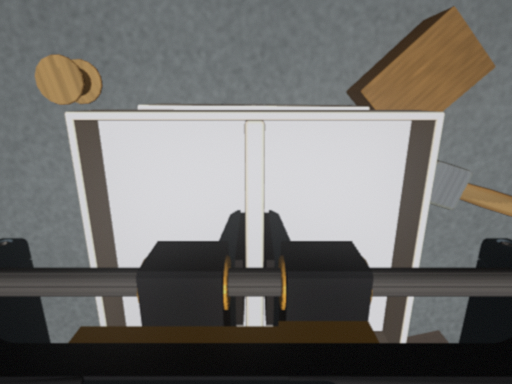

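Run:
```python
from h import *
s=robot.sense();y=s["orientation"][2]
for uv in [(68,114.5),(255,112.5),(442,113)]:
    d=px("wrist",uv,.155)-s["tool_pos"]
    print("toolx %.4f toolz %.4f"%(d[0]*np.cos(y)+d[1]*np.sin(y), -d[0]*np.sin(y)+d[1]*np.cos(y)))
# mat via top camera edges: use minAreaRect on dark pixels in top0 
im=cv2.imread("pics/top0.png"); g=im.max(2)
m=((g<45)*255).astype(np.uint8); n,l,st,c=cv2.connectedComponentsWithStats(m)
for i in range(1,n):
    if 2000<st[i,4]<5000: 
        cs,_=cv2.findContours((l==i).astype(np.uint8),0,2); r=cv2.minAreaRect(cs[0]); b=cv2.boxPoints(r)
        print(st[i],r,rect([px("top",p+np.array([0,0]),.003) for p in b]), px("top",c[i],.003))
go((0.6335,-0.152,.328),-1.486)
```

```text
toolx -0.0726 toolz -0.0881
toolx -0.0736 toolz -0.0003
toolx -0.0734 toolz 0.0873
[ 283  108   55   62 2847] ((310.0, 138.5), (57.91116714477539, 49.25434112548828), 84.2894058227539) (array([ 0.63392444, -0.1501263 ]), [(0.1661, -1.4747), (0.196, -3.0564), (0.1648, 1.6666), (0.1959, 0.092)]) [ 0.6336925  -0.15027365  0.003     ]
move x -0.2682 y -0.0016 z 0.1102 turn -13.95 n rows 7.0 / turn 1.9
```

Call:
play_rows --pt "-0.015 0 0.005 -1" --pt "-0.04 0 0.015 -3" --pt "-0.07 0 0.03 -6" --pt "-0.1 0 0.045 -9" --pt "-0.13 0 0.06 -12" --pt "-0.15 0 0.075 -14" --pt "-0.165 0 0.088 -14" --pt "-0.175 0 0.093 -14" --pt "-0.18 0 0.095 -14" --pt "-0.18 0 0.095 -14" --pt "-0.18 0 0.095 -14"

```text
clock: 6.33
tool_pos: [0.604, -0.2372, 0.3264]
orientation: [-1.572, 0.0, -1.485]
wrist_force: [0.3, 0.1, -1.3]
opening: 0.104
```

Run:
```python
from h import *
im,s=snap("wrist","w3"); print(s["tool_pos"],s["orientation"])
```

```text
[ 0.60403173 -0.23717684  0.32636481] [-1.57163609e+00  2.39537186e-04 -1.48533775e+00]
```

View pics/w3.png

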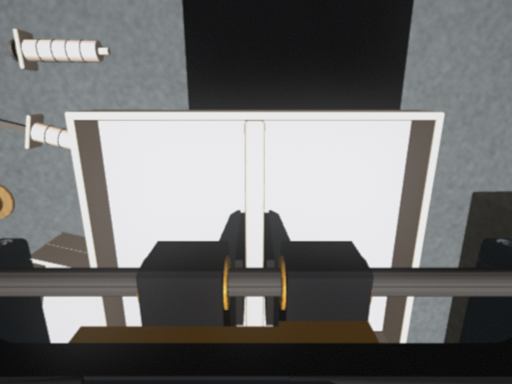

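Run:
```python
from h import *
A=[px("wrist",p,.003)[:2] for p in [(185.5,2),(189,108),(411.5,2),(400.5,108)]]
print(A)
m1=(A[0]+A[2])/2; m2=(A[1]+A[3])/2; d=m1-m2; print(np.arctan2(d[1],d[0])-np.pi/2)
for a,b in((0,1),(2,3)):
  d=A[a]-A[b]; print(np.arctan2(d[1],d[0])-np.pi/2, np.linalg.norm(A[0]-A[2]))
yaw=.088; ux=np.array([np.cos(yaw),np.sin(yaw)])
print("x-coordinate along mat x of centreline:",m1@ux,m2@ux," top est:",np.array([.6337,-.151])@ux)
go((0.6337,-0.151,.328),-1.571+.088)
```

```text
[array([ 0.5307709 , -0.08428163]), array([ 0.53606235, -0.1723202 ]), array([ 0.7241688, -0.0677752]), array([ 0.73397776, -0.1553797 ])]
0.08576121758355204
0.060031506682300506 0.19410102801631385
0.11150421410301403 0.19410102801631385
x-coordinate along mat x of centreline: 0.618359986098599 0.6181626476836981  top est: 0.6179770403762043
move x -0.0837 y -0.0015 z 0.0370 turn -0.17 n rows 2.2 / turn 0.0
```

Call:
play_rows --pt "-0.012 0.0 0.005 0" --pt "-0.035 0.01 0.015 0" --pt "-0.06 0.03 0.025 0" --pt "-0.077 0.05 0.034 0" --pt "-0.085 0.07 0.037 0" --pt "-0.085 0.09 0.037 0" --pt "-0.085 0.105 0.037 0" --pt "-0.085 0.113 0.037 0" --pt "-0.085 0.117 0.037 0" --pt "-0.085 0.117 0.037 0" --pt "-0.085 0.117 0.037 0"

```text
clock: 7.3
tool_pos: [0.6344, -0.1494, 0.2104]
orientation: [-1.57, -0.0, -1.486]
wrist_force: [1.1, -0.6, -1.4]
opening: 0.106
```

Run:
```python
from h import *
im,s=snap("wrist","w4"); print(s["tool_pos"],s["orientation"])
snap("side","s4",3,(230,200,420,330))
go((0.6337,-0.151,.2035),-1.571+.087)
```

```text
[ 0.6343628  -0.14936236  0.21043123] [-1.57001817e+00 -2.85024113e-04 -1.48568801e+00]
move x 0.0016 y 0.0073 z -0.0009 turn -0.09 n rows 0.2 / turn 0.0
```

View pics/s4.png

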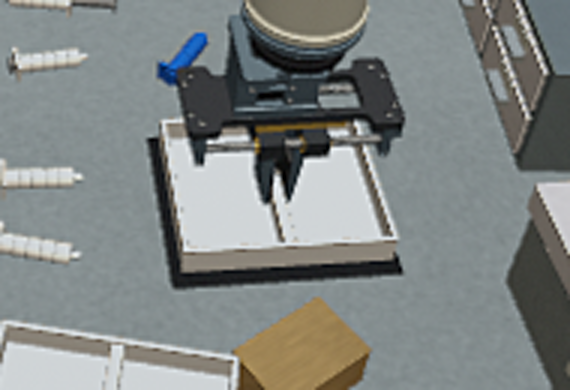

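View pics/w4.png

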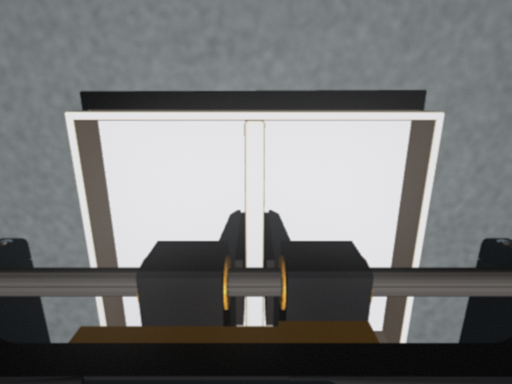

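Run:
```python
from h import *
s=robot.sense();y=s["orientation"][2]
for uv,z in [((81,92),.003),((425,91),.003),((67,113.5),.0375),((442,112.5),.0375)]:
    d=px("wrist",uv,z)-s["tool_pos"]
    print("toolx %.4f toolz %.4f"%(d[0]*np.cos(y)+d[1]*np.sin(y), -d[0]*np.sin(y)+d[1]*np.cos(y)))
```

```text
toolx -0.0832 toolz -0.0992
toolx -0.0839 toolz 0.0973
toolx -0.0730 toolz -0.0891
toolx -0.0735 toolz 0.0888
```

Call:
play_rows --pt "0 0.002 -0.001 0" --pt "0 0.004 -0.001 0" --pt "0 0.006 -0.001 0" --pt "0 0.007 -0.001 0" --pt "0 0.007 -0.001 0" --pt "0 0.007 -0.001 0"

```text
clock: 7.9
tool_pos: [0.6332, -0.1491, 0.2036]
orientation: [-1.57, -0.0, -1.485]
wrist_force: [-5.5, 0.7, 14.0]
opening: 0.104
```

Call:
play_rows --pt "0 -0.0006 0 0" --pt "0 -0.0006 0 0" --pt "0 -0.0006 0 0" --pt "0 -0.0006 0 0" --pt "0 -0.0006 0 0" --pt "0 -0.0006 0 0" --pt "0 -0.0006 0 0" --pt "0 -0.001 0 0" --pt "0 -0.01 0 0" --pt "0 -0.04 0 0" --pt "0 -0.08 0 0" --pt "0 -0.12 0 0" --pt "0 -0.16 0 0" --pt "0 -0.18 0 0" --pt "0 -0.18 0 0" --fingers 0.4

```text
clock: 9.15
tool_pos: [0.634, -0.1493, 0.3892]
orientation: [-1.563, -0.003, -1.485]
wrist_force: [0.0, -0.4, 0.2]
opening: 0.6
```

Run:
```python
from h import *
im,s=snap("wrist","w5"); print(s["tool_pos"],s["orientation"])
snap("side","s5"); snap("top","t5")
for cam in ["top","side","wrist"]:
    print(cam,[(d["confidence"],[round(float(v),3) for v in d["at"]]) for d in robot.boxes_of("syringe_1_barrel",cam)])
```

```text
[ 0.63397222 -0.14926758  0.38919476] [-1.56267965 -0.0034622  -1.48504986]
top []
side [(0.68, [0.427, 0.107, 0.014]), (0.17, [0.415, -0.462, 0.017])]
wrist []
```

View pics/w5.png

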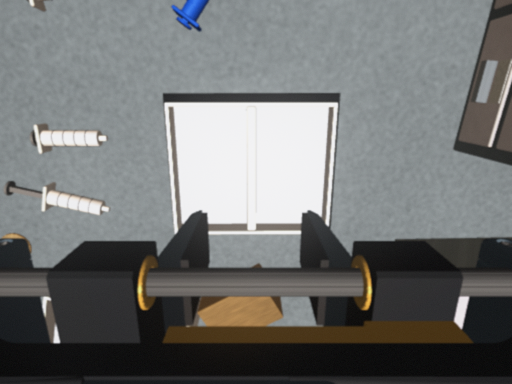

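View pics/s5.png

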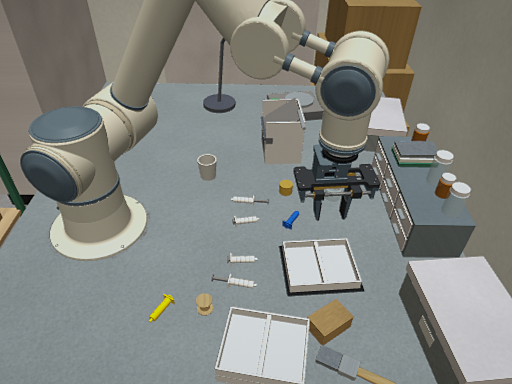

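View pics/t5.png

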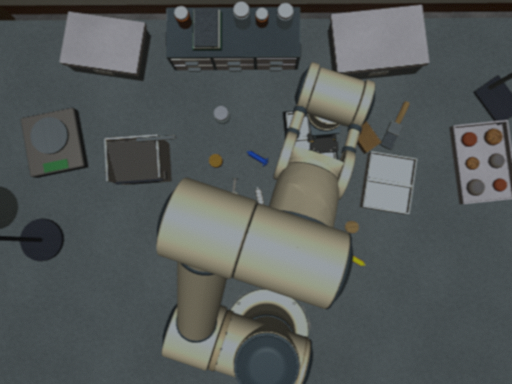

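```bash
cat >> h.py <<'E'
def syr(cam,flange,noz,**k):
    a=px(cam,flange,.011,**k)[:2]; b=px(cam,noz,.011,**k)[:2]
    d=b-a; L=np.linalg.norm(d); d/=L
    # nozzle tip 8mm beyond barrel end; flange at other end
    c=b-d*(8+32.5)/1000
    print("len %.4f axis(noz dir) yaw %.3f barrel centre"%(L,np.arctan2(d[1],d[0])),c.round(4), (a+d*.0345).round(4))
    return c,np.arctan2(d[1],d[0])
E
python3 - <<'E'
from h import *
syr("wrist",(45,198),(108,210)); syr("wrist",(39,138),(105,138))
print(px("wrist",(12,188),.011))
E
```

```text
len 0.0740 axis(noz dir) yaw -0.118 barrel centre [ 0.4216 -0.2076] [ 0.4226 -0.2077]
len 0.0738 axis(noz dir) yaw 0.086 barrel centre [ 0.4221 -0.13  ] [ 0.4234 -0.1299]
[ 0.3511228  -0.19450695  0.011     ]
```

Run:
```python
from h import *
go((0.422,-0.2077,.30),-.118)
```

```text
move x 0.0404 y 0.0815 z -0.2152 turn -78.33 n rows 5.6 / turn 10.9
```

Call:
play_rows --pt "0.01 0.02 -0.06 -20" --pt "0.04 0.085 -0.215 -78.3" --pt "0.04 0.085 -0.215 -78.3" --pt "0.04 0.085 -0.215 -78.3" --pt "0.04 0.085 -0.215 -78.3" --pt "0.04 0.085 -0.215 -78.3" --pt "0.04 0.085 -0.215 -78.3" --pt "0.04 0.085 -0.215 -78.3" --pt "0.04 0.085 -0.215 -78.3" --pt "0.04 0.085 -0.215 -78.3" --pt "0.04 0.085 -0.215 -78.3" --pt "0.04 0.085 -0.215 -78.3" --pt "0.04 0.085 -0.215 -78.3" --pt "0.04 0.085 -0.215 -78.3" --pt "0.04 0.085 -0.215 -78.3"

```text
clock: 10.7
tool_pos: [0.4224, -0.2073, 0.2975]
orientation: [-1.571, 0.0, -0.122]
wrist_force: [-0.1, -0.4, 1.1]
opening: 0.603
```

Run:
```python
from h import *
im,s=snap("wrist","w6",1.5); print(s["tool_pos"],s["orientation"])
```

```text
[ 0.42238941 -0.20728762  0.29752618] [-1.57055795e+00  4.06885131e-04 -1.21699865e-01]
```

View pics/w6.png

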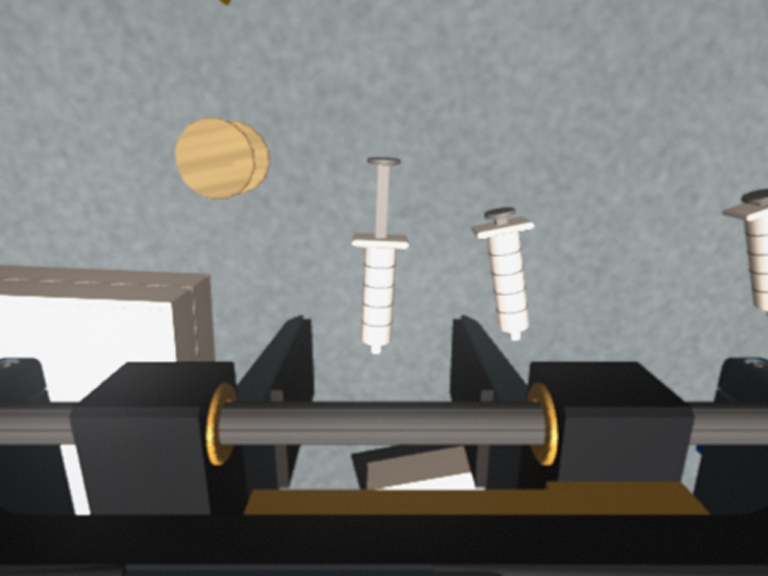

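Run:
```python
from h import *
c,a=syr("wrist",(380/1.5,243/1.5),(376/1.5,352/1.5))
d=px("wrist",(383/1.5,161/1.5),.011);n=px("wrist",(376/1.5,352/1.5),.011);v=n-d; print(np.linalg.norm(v),np.arctan2(v[1],v[0]))
syr("wrist",(503/1.5,230/1.5),(515/1.5,338/1.5))
go((*c,.196),np.arctan2(v[1],v[0]))
```

```text
len 0.0686 axis(noz dir) yaw -0.157 barrel centre [ 0.423  -0.2091] [ 0.4293 -0.2101]
0.11441118726089675 -0.1573352192174906
len 0.0679 axis(noz dir) yaw 0.061 barrel centre [ 0.4235 -0.1322] [ 0.4306 -0.1318]
move x 0.0008 y 0.1016 z -0.0017 turn 2.08 n rows 2.4 / turn 0.3
```

Call:
play_rows --pt "0.003 0.03 -0.002 2" --pt "0.003 0.06 -0.002 2" --pt "0.003 0.085 -0.002 2" --pt "0.003 0.097 -0.002 2" --pt "0.003 0.103 -0.002 2" --pt "0.003 0.103 -0.002 2" --pt "0.003 0.103 -0.002 2"

```text
clock: 11.33
tool_pos: [0.4253, -0.2098, 0.1951]
orientation: [-1.571, -0.0, -0.154]
wrist_force: [-0.5, -0.1, 0.2]
opening: 0.605
```

Call:
play_rows --pt "0 0 0 0" --pt "0 0 0 0" --pt "0 0 0 0" --pt "0 0 0 0" --pt "0 0 0 0" --pt "0 0 0 0" --pt "0 0 0 0" --pt "0 0 0 0" --pt "0 0 0 0" --pt "0 0 0 0" --fingers 1 --squeeze 12

```text
clock: 12.17
tool_pos: [0.4252, -0.2097, 0.1949]
orientation: [-1.571, -0.0, -0.153]
wrist_force: [-0.1, 0.4, 5.6]
opening: 0.197
```

Call:
play_rows --pt "0 -0.01 0 0" --pt "0 -0.03 0 0" --pt "0 -0.06 0 0" --pt "0 -0.085 0 0" --pt "0 -0.1 0 0" --pt "0 -0.105 0 0" --pt "0 -0.105 0 0"

```text
clock: 12.75
tool_pos: [0.4253, -0.2097, 0.3005]
orientation: [-1.572, -0.002, -0.153]
wrist_force: [0.2, 0.2, 0.1]
opening: 0.197
```

Run:
```python
from h import *
im,s=snap("wrist","w7",1.5); print(s["tool_pos"],s["orientation"],s["opening"])
tr=np.array([.6335,-.1495]);ty=.087
ux=np.array([np.cos(ty),np.sin(ty)]);uy=np.array([-ux[1],ux[0]])
p=tr-.046*ux-.02*uy; print(p); go((*p,.30),ty-np.pi/2)
y=s["orientation"][2]
for uv in [(380,160),(380,240),(380,350)]:
    d=px("wrist",(uv[0]/1.5,uv[1]/1.5),s["tool_pos"][2]-.195+.011)-s["tool_pos"]
    print(uv,"toolx %.4f"%(d[0]*np.cos(y)+d[1]*np.sin(y)))
```

```text
[ 0.4253257  -0.20974455  0.30050001] [-1.57162283 -0.00184004 -0.15342525] 0.1965308846677081
[ 0.58941178 -0.17342131]
move x 0.1568 y -0.0005 z 0.0609 turn 76.22 n rows 4.0 / turn 10.6
(380, 160) toolx -0.0766
(380, 240) toolx -0.0494
(380, 350) toolx -0.0074
```

View pics/w7.png

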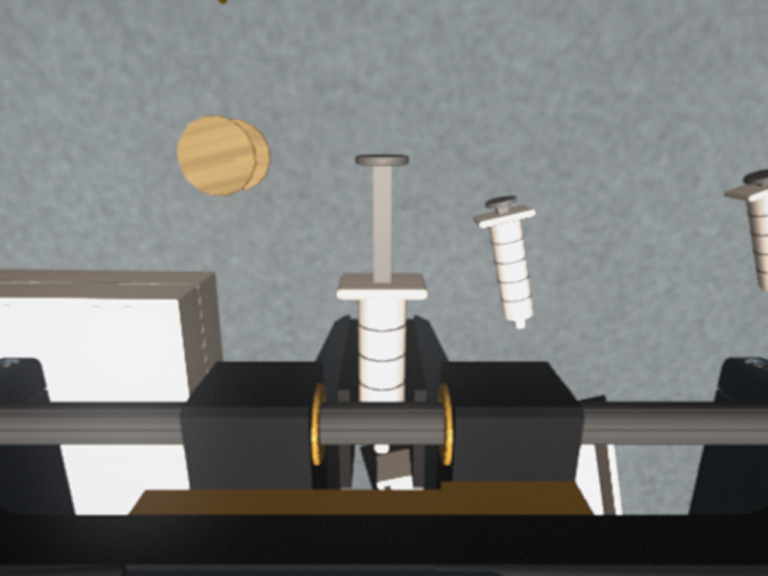

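Call:
play_rows --pt "0.015 0 0.005 7" --pt "0.03 0 0.01 14" --pt "0.045 0 0.018 21" --pt "0.06 0 0.025 28" --pt "0.08 0 0.032 35" --pt "0.1 0 0.04 42" --pt "0.12 0 0.047 49" --pt "0.135 0 0.053 56" --pt "0.148 0 0.058 63" --pt "0.157 0 0.061 70" --pt "0.157 0 0.061 76.2" --pt "0.157 0 0.061 76.2" --pt "0.157 0 0.061 76.2"

```text
clock: 13.88
tool_pos: [0.5893, -0.1732, 0.2981]
orientation: [-1.573, 0.001, -1.48]
wrist_force: [0.2, 0.8, -0.8]
opening: 0.2
```

Run:
```python
from h import *
im,s=snap("wrist","w8",1.5); print(s["tool_pos"],s["orientation"],s["opening"])
tr=np.array([.6335,-.1495]);ty=.087
ux=np.array([np.cos(ty),np.sin(ty)]);uy=np.array([-ux[1],ux[0]])
p=tr-.046*ux-.02*uy; go((*p,.203),ty-np.pi/2)
```

```text
[ 0.58930521 -0.17324996  0.29807175] [-1.57302077e+00  1.09817355e-03 -1.47974661e+00] 0.20018565948224887
move x 0.0001 y 0.0954 z 0.0002 turn 0.26 n rows 2.3 / turn 0.0
```

View pics/w8.png

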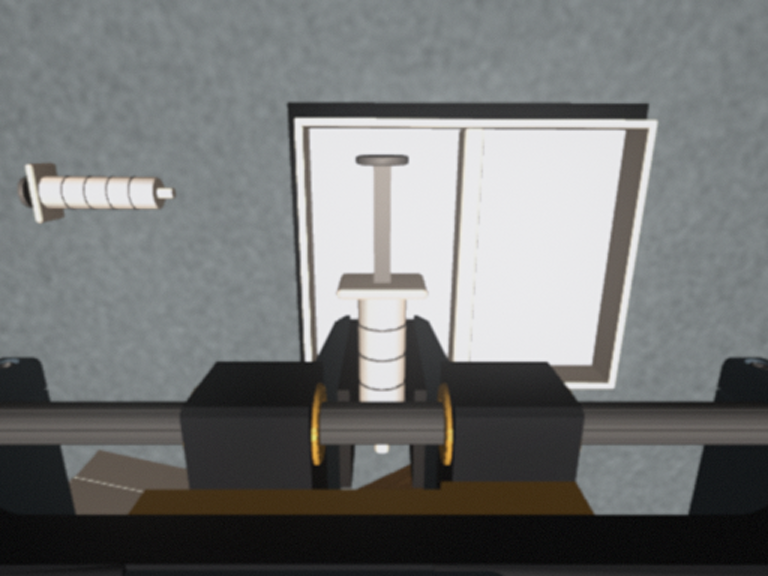

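Run:
```python
from h import *
s=robot.sense();y=s["orientation"][2]
for uv,z in [((296,120),.031),((656,122),.031),((614,386),.031),((312,133),.007),((382,156),.114)]:
    d=px("wrist",(uv[0]/1.5,uv[1]/1.5),z)-s["tool_pos"]
    print(uv,"toolx %.4f z %.4f"%(d[0]*np.cos(y)+d[1]*np.sin(y),-d[0]*np.sin(y)+d[1]*np.cos(y)))
```

```text
(296, 120) toolx -0.0930 z -0.0436
(656, 122) toolx -0.0922 z 0.1357
(614, 386) toolx 0.0543 z 0.1355
(312, 133) toolx -0.0875 z -0.0393
(382, 156) toolx -0.0774 z -0.0007
```

Call:
play_rows --pt "0 0.02 0 0" --pt "0 0.045 0 0" --pt "0 0.068 0 0" --pt "0 0.083 0 0" --pt "0 0.09 0 0" --pt "0 0.094 0 0" --pt "0 0.0955 0 0" --pt "0 0.0955 0 0"

```text
clock: 14.6
tool_pos: [0.5898, -0.1735, 0.2046]
orientation: [-1.57, -0.0, -1.483]
wrist_force: [-0.1, 0.0, 0.3]
opening: 0.198
```

Call:
play_rows --pt "0 0 0 0" --pt "0 0 0 0" --pt "0 0 0 0" --pt "0 0 0 0" --pt "0 0 0 0" --pt "0 -0.005 0 0" --pt "0 -0.03 0 0" --pt "0 -0.07 0 0" --pt "0 -0.11 0 0" --pt "0 -0.14 0 0" --pt "0 -0.14 0 0" --fingers 0.55

```text
clock: 15.52
tool_pos: [0.5909, -0.1738, 0.3511]
orientation: [-1.562, -0.004, -1.483]
wrist_force: [0.7, -0.3, 1.5]
opening: 0.451
```

Run:
```python
from h import *
im,s=snap("wrist","w9",1.5); print(s["tool_pos"],s["orientation"],s["opening"])
snap("top","t9");snap("side","s9")
```

```text
[ 0.59086089 -0.17381948  0.35109431] [-1.56232903 -0.00429266 -1.48331068] 0.45127002629060037
```

View pics/w9.png

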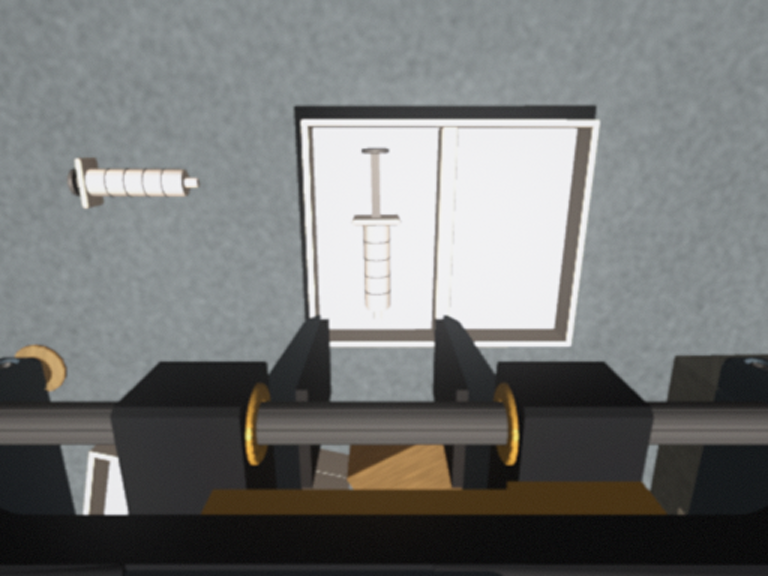

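View pics/t9.png

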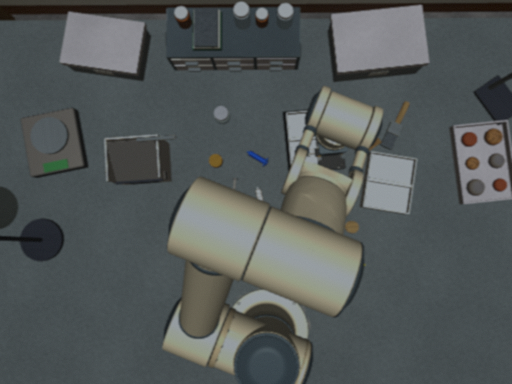

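Run:
```python
from h import *
go((0.42,0.110,.30),-.13)
```

```text
move x -0.2970 y 0.0445 z -0.1440 turn -77.54 n rows 8.0 / turn 10.8
```

View pics/s9.png

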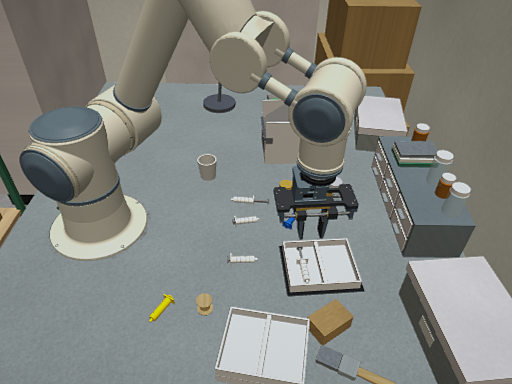

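Call:
play_rows --pt "-0.04 0.005 -0.02 -7" --pt "-0.08 0.01 -0.04 -14" --pt "-0.297 0.045 -0.144 -77.5" --pt "-0.297 0.045 -0.144 -77.5" --pt "-0.297 0.045 -0.144 -77.5" --pt "-0.297 0.045 -0.144 -77.5" --pt "-0.297 0.045 -0.144 -77.5" --pt "-0.297 0.045 -0.144 -77.5" --pt "-0.297 0.045 -0.144 -77.5" --pt "-0.297 0.045 -0.144 -77.5" --pt "-0.297 0.045 -0.144 -77.5" --pt "-0.297 0.045 -0.144 -77.5" --pt "-0.297 0.045 -0.144 -77.5" --pt "-0.297 0.045 -0.144 -77.5" --fingers 0.4

```text
clock: 16.83
tool_pos: [0.4201, 0.1097, 0.2987]
orientation: [-1.571, 0.001, -0.135]
wrist_force: [-0.1, -0.5, -0.2]
opening: 0.599
```

Run:
```python
from h import *
im,s=snap("wrist","w10",1.5); print(s["tool_pos"],s["orientation"],s["opening"])
```

```text
[0.42011201 0.10974568 0.29873233] [-1.57108539e+00  1.20352641e-03 -1.35027506e-01] 0.598530071866617
```

View pics/w10.png

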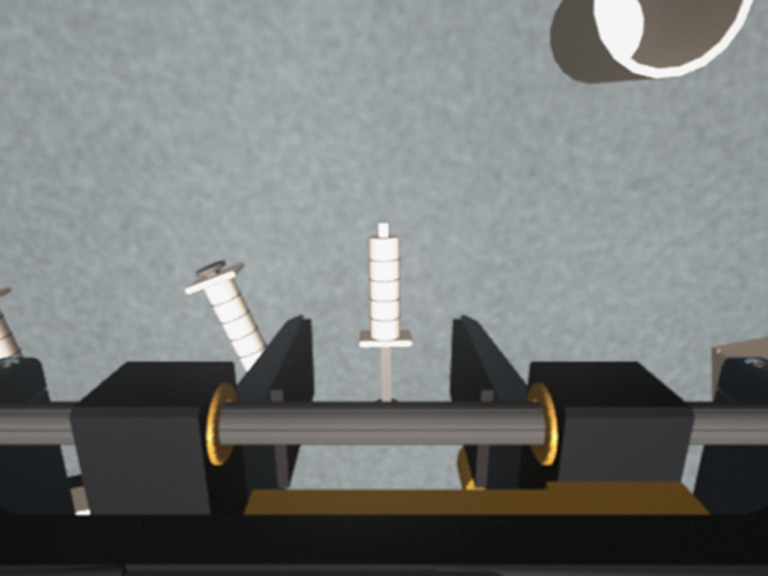

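Run:
```python
from h import *
c,a=syr("wrist",(386/1.5,338/1.5),(383/1.5,224/1.5))
go((*c,.1945),a-np.pi)
```

```text
len 0.0706 axis(noz dir) yaw 3.035 barrel centre [0.4227 0.1114] [0.4183 0.1119]
move x 0.0022 y 0.1044 z 0.0020 turn -1.59 n rows 2.5 / turn 0.2
```

Call:
play_rows --pt "0 0.03 0.002 -1.6" --pt "0 0.06 0.002 -1.6" --pt "0 0.085 0.002 -1.6" --pt "0 0.097 0.002 -1.6" --pt "0 0.104 0.002 -1.6" --pt "0 0.104 0.002 -1.6" --pt "0 0.104 0.002 -1.6"

```text
clock: 17.47
tool_pos: [0.4207, 0.1118, 0.1954]
orientation: [-1.571, 0.0, -0.104]
wrist_force: [0.2, -0.0, 0.9]
opening: 0.597
```

Call:
play_rows --pt "0 0 0 0" --pt "0 0 0 0" --pt "0 0 0 0" --pt "0 0 0 0" --pt "0 0 0 0" --pt "0 0 0 0" --pt "0 0 0 0" --pt "0 0 0 0" --pt "0 0 0 0" --pt "0 0 0 0" --fingers 1 --squeeze 12

```text
clock: 18.3
tool_pos: [0.4206, 0.1119, 0.1954]
orientation: [-1.571, -0.0, -0.103]
wrist_force: [0.0, -0.2, 6.8]
opening: 0.198
```

Call:
play_rows --pt "0 -0.01 0 0" --pt "0 -0.03 0 0" --pt "0 -0.06 0 0" --pt "0 -0.085 0 0" --pt "0 -0.1 0 0" --pt "0 -0.105 0 0" --pt "0 -0.105 0 0"

```text
clock: 18.88
tool_pos: [0.4207, 0.1119, 0.3011]
orientation: [-1.57, -0.002, -0.103]
wrist_force: [0.5, -0.7, -1.2]
opening: 0.195
```

Run:
```python
from h import *
im,s=snap("wrist","w11",1.5); print(s["tool_pos"],s["orientation"],s["opening"])
tr=np.array([.6335,-.1495]);ty=.087
ux=np.array([np.cos(ty),np.sin(ty)]);uy=np.array([-ux[1],ux[0]])
p=tr+.046*ux+.02*uy; print(p); go((*p,.30),ty-np.pi/2)
y=s["orientation"][2]
d=px("wrist",(383/1.5,224/1.5),s["tool_pos"][2]-.195+.011)-s["tool_pos"]
print(d)
```

```text
[0.42070419 0.11192723 0.30105478] [-1.57031612 -0.00209196 -0.10280949] 0.194921047336801
[ 0.67758822 -0.12557869]
move x 0.2801 y 0.0001 z -0.2098 turn 79.12 n rows 8.4 / turn 11.1
[-0.05464539  0.00628917 -0.184     ]
```

View pics/w11.png

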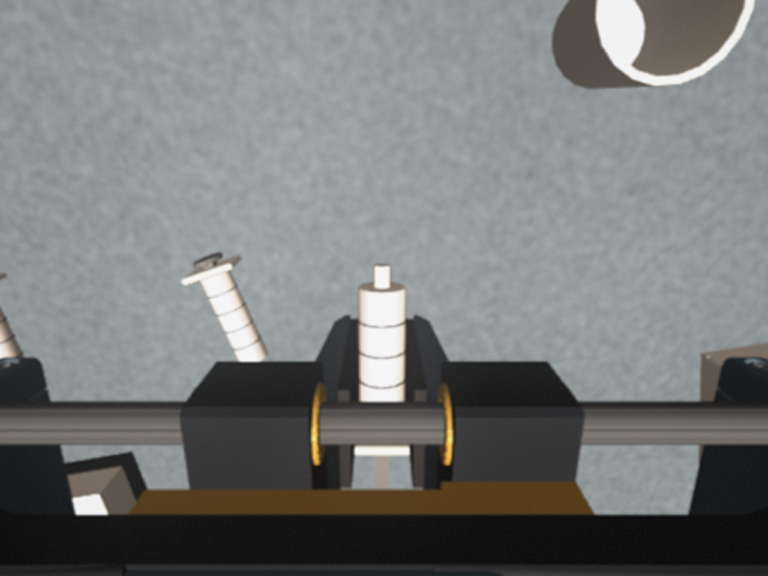

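Call:
play_rows --pt "0.015 0 -0.01 5" --pt "0.035 0 -0.025 11" --pt "0.06 0 -0.045 18" --pt "0.09 0 -0.065 25" --pt "0.12 0 -0.09 32" --pt "0.15 0 -0.112 39" --pt "0.18 0 -0.135 46" --pt "0.21 0 -0.157 53" --pt "0.235 0 -0.175 60" --pt "0.255 0 -0.19 67" --pt "0.27 0 -0.202 74" --pt "0.28 0 -0.21 79" --pt "0.28 0 -0.21 79" --pt "0.28 0 -0.21 79" --pt "0.28 0 -0.21 79"

```text
clock: 20.18
tool_pos: [0.6768, -0.1252, 0.2987]
orientation: [-1.573, 0.001, -1.479]
wrist_force: [-0.4, 0.0, 0.0]
opening: 0.2
```

Run:
```python
from h import *
im,s=snap("wrist","w12",1.5); print(s["tool_pos"],s["orientation"],s["opening"])
tr=np.array([.6335,-.1495]);ty=.087
ux=np.array([np.cos(ty),np.sin(ty)]);uy=np.array([-ux[1],ux[0]])
p=tr+.046*ux+.02*uy; print(p); go((*p,.204),ty-np.pi/2)
```

```text
[ 0.67683739 -0.1252003   0.29874295] [-1.57303996e+00  9.81355920e-04 -1.47877644e+00] 0.20018766708146973
[ 0.67758822 -0.12557869]
move x 0.0006 y 0.0952 z 0.0007 turn 0.28 n rows 2.3 / turn 0.0
```

View pics/w12.png

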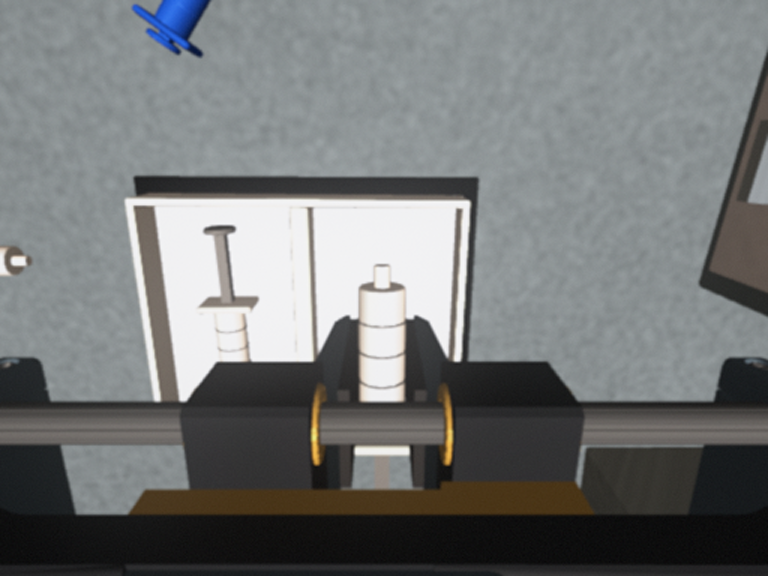

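Run:
```python
from h import *
s=robot.sense();y=s["orientation"][2]
for uv,z in [((128,200),.031),((470,201),.031),((382,266),.114)]:
    d=px("wrist",(uv[0]/1.5,uv[1]/1.5),z)-s["tool_pos"]
    print(uv,"toolx %.4f z %.4f"%(d[0]*np.cos(y)+d[1]*np.sin(y),-d[0]*np.sin(y)+d[1]*np.cos(y)))
```

```text
(128, 200) toolx -0.0534 z -0.1338
(470, 201) toolx -0.0530 z 0.0454
(382, 266) toolx -0.0390 z -0.0006
```

Call:
play_rows --pt "0.001 0.02 0 0" --pt "0.001 0.045 0 0" --pt "0.001 0.068 0 0" --pt "0.001 0.083 0 0" --pt "0.001 0.09 0 0" --pt "0.001 0.094 0 0" --pt "0.001 0.0955 0 0" --pt "0.001 0.0955 0 0"

```text
clock: 20.9
tool_pos: [0.6777, -0.1266, 0.2053]
orientation: [-1.57, -0.0, -1.481]
wrist_force: [-0.2, 0.6, -0.4]
opening: 0.197
```

Call:
play_rows --pt "0 0 0 0" --pt "0 0 0 0" --pt "0 0 0 0" --pt "0 0 0 0" --pt "0 0 0 0" --pt "0 -0.005 0 0" --pt "0 -0.03 0 0" --pt "0 -0.07 0 0" --pt "0 -0.11 0 0" --pt "0 -0.15 0 0" --pt "0 -0.16 0 0" --pt "0 -0.16 0 0" --fingers 0.55

```text
clock: 21.9
tool_pos: [0.6783, -0.1269, 0.3695]
orientation: [-1.564, -0.002, -1.482]
wrist_force: [-0.1, -1.0, -1.0]
opening: 0.448
```

Run:
```python
from h import *
im,s=snap("wrist","w13",1.5); print(s["tool_pos"],s["orientation"],s["opening"])
snap("side","s13")
```

```text
[ 0.67827845 -0.12689268  0.36948507] [-1.56415618 -0.00246596 -1.4815881 ] 0.4477670784071423
```

View pics/w13.png

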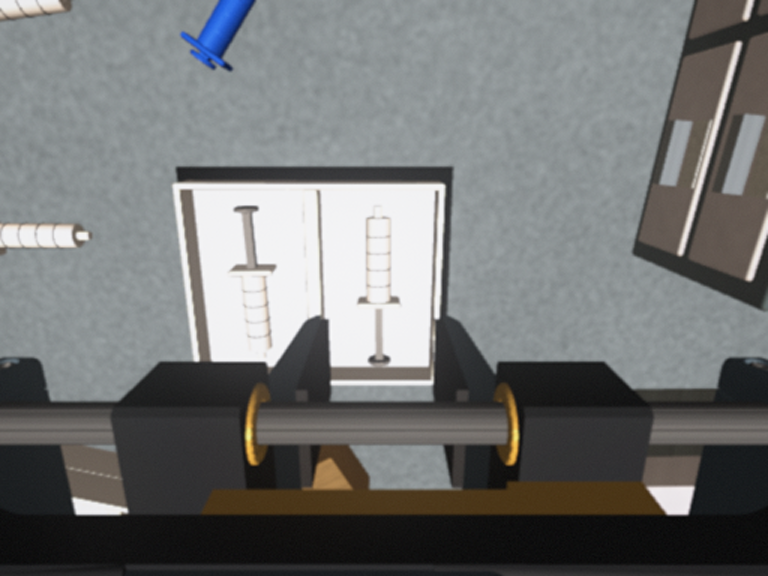

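View pics/s13.png

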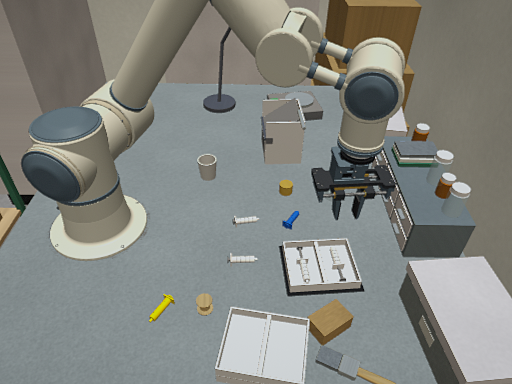

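Run:
```python
from h import *
go((0.605,0.285,.40),-1.506)
```

```text
move x -0.4165 y -0.0350 z -0.0355 turn 1.40 n rows 10.1 / turn 0.2
```

Call:
play_rows --pt "-0.02 -0.035 0 0" --pt "-0.05 -0.035 0 0.5" --pt "-0.09 -0.035 -0.01 1.4" --pt "-0.13 -0.035 -0.01 1.4" --pt "-0.17 -0.035 -0.015 1.4" --pt "-0.21 -0.035 -0.02 1.4" --pt "-0.25 -0.035 -0.02 1.4" --pt "-0.29 -0.035 -0.025 1.4" --pt "-0.33 -0.035 -0.03 1.4" --pt "-0.37 -0.035 -0.035 1.4" --pt "-0.4 -0.035 -0.035 1.4" --pt "-0.417 -0.035 -0.035 1.4" --pt "-0.417 -0.035 -0.035 1.4" --pt "-0.417 -0.035 -0.035 1.4"

```text
clock: 23.17
tool_pos: [0.6054, 0.2857, 0.3983]
orientation: [-1.573, -0.001, -1.505]
wrist_force: [-0.1, -0.7, 0.0]
opening: 0.446
```

Run:
```python
from h import *
im,s=snap("wrist","w14",1.5); print(s["tool_pos"],s["orientation"],s["opening"])
print(proj("wrist",(.6046,.2909,.179))*1.5)
```

```text
[0.60542418 0.28573269 0.39833956] [-1.57274627e+00 -9.44651088e-04 -1.50480511e+00] 0.4456465216474481
[381.75272563 316.84714303]
```

View pics/w14.png

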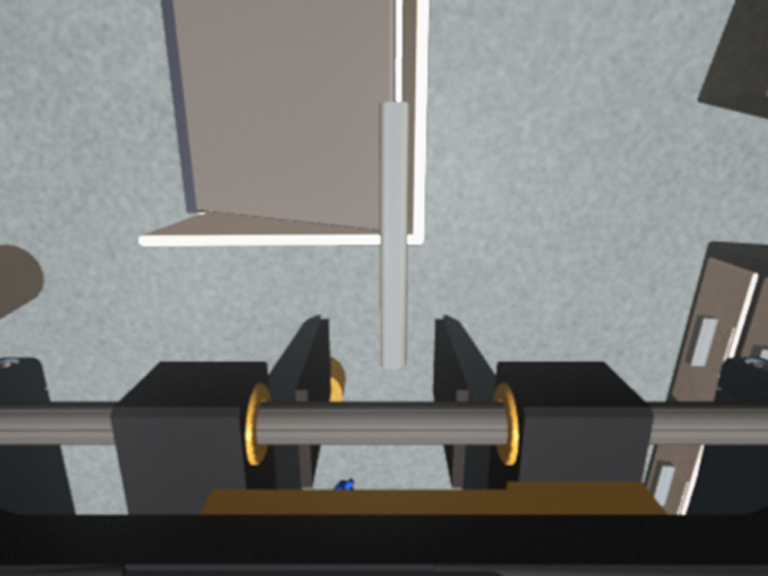

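Run:
```python
from h import *
P={}
for n,uv,z in [("pegtip",(394,368),.179),("pegin",(395,104),.179),("rim right-outer corner",(423,244),.17),("rim left front",(139,245),.17),("backtop",(430,0),.17)]:
    P[n]=px("wrist",(uv[0]/1.5,uv[1]/1.5),z); print(n,P[n].round(4))
d=P["pegin"]-P["pegtip"]; print(np.arctan2(d[1],d[0])-np.pi/2)
d=P["rim right-outer corner"]-P["rim left front"]; print(np.arctan2(d[1],d[0]),np.linalg.norm(d))
d=P["backtop"]-P["rim right-outer corner"]; print(np.arctan2(d[1],d[0])-np.pi/2)
```

```text
pegtip [0.612  0.2658 0.179 ]
pegin [0.604  0.3812 0.179 ]
rim right-outer corner [0.6211 0.3237 0.17  ]
rim left front [0.493  0.3148 0.17  ]
backtop [0.615  0.4208 0.17  ]
0.06955285041577741
0.06919414845081845 0.12837142053991807
0.062476339347722565
```

Run:
```python
from h import *
go((0.6097,0.2907,.351),-1.503)
```

```text
move x -0.0056 y 0.0476 z 0.0044 turn -0.17 n rows 1.2 / turn 0.0
```

Call:
play_rows --pt "-0.0056 0.01 0.0044 0" --pt "-0.0056 0.03 0.0044 0" --pt "-0.0056 0.042 0.0044 0" --pt "-0.0056 0.047 0.0044 0" --pt "-0.0056 0.0475 0.0044 0" --pt "-0.0056 0.0475 0.0044 0"

```text
clock: 23.72
tool_pos: [0.6099, 0.291, 0.3521]
orientation: [-1.571, -0.0, -1.507]
wrist_force: [-0.0, -0.3, 0.1]
opening: 0.449
```

Call:
play_rows --pt "0 0 0 0" --pt "0 0 0 0" --pt "0 0 0 0" --pt "0 0 0 0" --pt "0 0 0 0" --pt "0 0 0 0" --pt "0 0 0 0" --pt "0 0 0 0" --pt "0 0 0 0" --pt "0 0 0 0" --pt "0 0 0 0" --fingers 1 --squeeze 15

```text
clock: 24.63
tool_pos: [0.6098, 0.2914, 0.3524]
orientation: [-1.57, 0.0, -1.506]
wrist_force: [3.7, 0.6, 1.7]
opening: 0.123
```

Run:
```python
from h import *
im,s=snap("wrist","w15",1.5); print(s["tool_pos"],s["orientation"],s["opening"],s["wrist_force"],s["torque"])
snap("side","s15",3,(230,80,340,180))
for k in range(0,40):
    q=k*0.05
    if q>1.91: break
    a=.6+q; b=.6
    print("%.2f z %.4f y %.4f"%(q,.14*(np.cos(a)-np.cos(b)),-.14*(np.sin(a)-np.sin(b))),end="; ")
```

```text
[0.60979553 0.29141688 0.35241348] [-1.57013902e+00  2.15153123e-04 -1.50609664e+00] 0.12322450330868912 [3.65562102 0.60503344 1.68634447] [ 0.04667806 -0.60059144  0.08539204]
0.00 z 0.0000 y -0.0000; 0.05 z -0.0041 y -0.0057; 0.10 z -0.0085 y -0.0111; 0.15 z -0.0131 y -0.0164; 0.20 z -0.0180 y -0.0214; 0.25 z -0.0231 y -0.0261; 0.30 z -0.0285 y -0.0306; 0.35 z -0.0341 y -0.0348; 0.40 z -0.0399 y -0.0388; 0.45 z -0.0459 y -0.0424; 0.50 z -0.0520 y -0.0457; 0.55 z -0.0584 y -0.0487; 0.60 z -0.0648 y -0.0514; 0.65 z -0.0714 y -0.0538; 0.70 z -0.0781 y -0.0558; 0.75 z -0.0849 y -0.0576; 0.80 z -0.0918 y -0.0589; 0.85 z -0.0987 y -0.0599; 0.90 z -0.1056 y -0.0606; 0.95 z -0.1126 y -0.0609; 1.00 z -0.1196 y -0.0609; 1.05 z -0.1266 y -0.0605; 1.10 z -0.1336 y -0.0598; 1.15 z -0.1405 y -0.0587; 1.20 z -0.1474 y -0.0573; 1.25 z -0.1541 y -0.0555; 1.30 z -0.1608 y -0.0534; 1.35 z -0.1674 y -0.0510; 1.40 z -0.1738 y -0.0483; 1.45 z -0.1801 y -0.0452; 1.50 z -0.1862 y -0.0418; 1.55 z -0.1922 y -0.0381; 1.60 z -0.1979 y -0.0341; 1.65 z -0.2035 y -0.0299; 1.70 z -0.2088 y -0.0253; 1.75 z -0.2139 y -0.0206; 1.80 z -0.2188 y -0.0155; 1.85 z -0.2234 y -0.0102; 1.90 z -0.2277 y -0.0047;
```

View pics/w15.png

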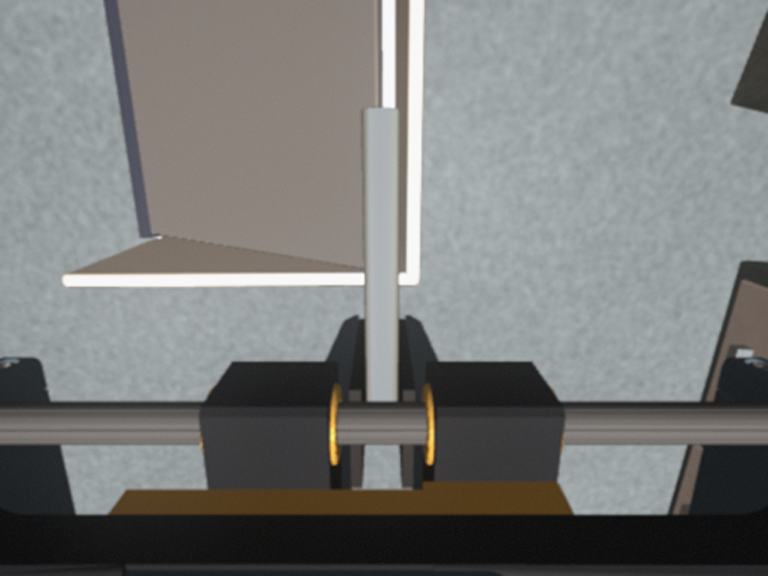

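View pics/s15.png

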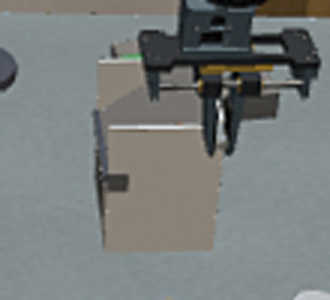

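Call:
play_rows --pt "0 -0.0057 -0.0041 0" --pt "0 -0.0111 -0.0085 0" --pt "0 -0.0214 -0.018 0" --pt "0 -0.0306 -0.0285 0" --pt "0 -0.0388 -0.0399 0" --pt "0 -0.0457 -0.052 0" --pt "0 -0.0514 -0.0648 0" --pt "0 -0.0558 -0.0781 0" --pt "0 -0.0589 -0.0918 0" --pt "0 -0.0606 -0.1056 0"

```text
clock: 25.57
tool_pos: [0.5036, 0.2844, 0.4132]
orientation: [-1.57, -0.0, -1.506]
wrist_force: [2.3, 1.3, 0.3]
opening: 0.125
```

Run:
```python
from h import *
im,s=snap("wrist","w16",1.5); print(s["tool_pos"],s["orientation"],s["opening"],s["wrist_force"],s["torque"])
snap("side","s16",3,(230,80,340,180))
h=np.array([.6098-.1155*.998,.2914-.1155*.065]); d=(s["tool_pos"][:2]-h)@np.array([.998,.065]); z=s["tool_pos"][2]-.3524+.079
print(np.arctan2(z,d)-.6,np.hypot(z,d))
a0=1.5
for k in range(1,11):
    a=1.5+.1*k
    print("%.1f z %.4f y %.4f"%(a-.6,.14*(np.cos(a)-np.cos(a0)),-.14*(np.sin(a)-np.sin(a0))),end="; ")
```

```text
[0.50356308 0.28435832 0.41322459] [-1.57048698e+00 -5.32757579e-05 -1.50616466e+00] 0.12460312000813921 [2.27226138 1.2565978  0.28073551] [ 0.03200991 -0.53061872  0.11609638]
0.9062031952066633 0.14011679218825795
1.0 z -0.0140 y -0.0003; 1.1 z -0.0279 y 0.0008; 1.2 z -0.0417 y 0.0033; 1.3 z -0.0552 y 0.0072; 1.4 z -0.0682 y 0.0123; 1.5 z -0.0806 y 0.0188; 1.6 z -0.0923 y 0.0265; 1.7 z -0.1032 y 0.0353; 1.8 z -0.1131 y 0.0451; 1.9 z -0.1221 y 0.0559;
```

View pics/s16.png

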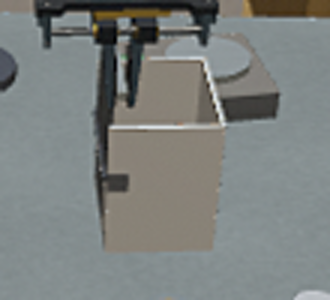

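View pics/w16.png

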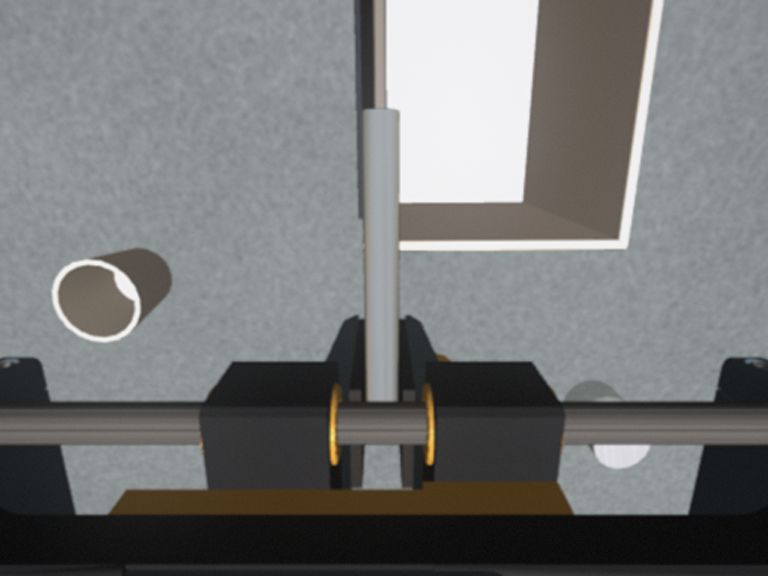

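Works perfectly; the flap is near vertical. Continue to just short of the stop.

Call:
play_rows --pt "0 -0.0003 -0.014 0" --pt "0 0.0008 -0.0279 0" --pt "0 0.0033 -0.0417 0" --pt "0 0.0072 -0.0552 0" --pt "0 0.0123 -0.0682 0" --pt "0 0.0188 -0.0806 0" --pt "0 0.0265 -0.0923 0" --pt "0 0.0353 -0.1032 0" --pt "0 0.0451 -0.1131 0" --pt "0 0.051 -0.118 0" --pt "0 0.054 -0.1205 0" --pt "0 0.0556 -0.1219 0" --pt "0 0.0556 -0.1219 0"

```text
clock: 26.75
tool_pos: [0.3828, 0.2766, 0.357]
orientation: [-1.571, -0.0, -1.506]
wrist_force: [-1.4, -1.8, 0.9]
opening: 0.124
```

Run:
```python
from h import *
s=robot.sense(); print(s["tool_pos"],s["opening"],s["wrist_force"],s["torque"])
h=np.array([.6098-.1155*.998,.2914-.1155*.065]); d=(s["tool_pos"][:2]-h)@np.array([.998,.065]); z=s["tool_pos"][2]-.3524+.079
print(np.arctan2(z,d)-.6,np.hypot(z,d))
snap("wrist","w17",1.5)
```

```text
[0.38281162 0.27663935 0.35702734] 0.12422321127004593 [-1.44385516 -1.84514328  0.85012466] [-0.29013386  0.04760481  0.08680589]
1.900084857459785 0.13975059917753055
```

View pics/w17.png

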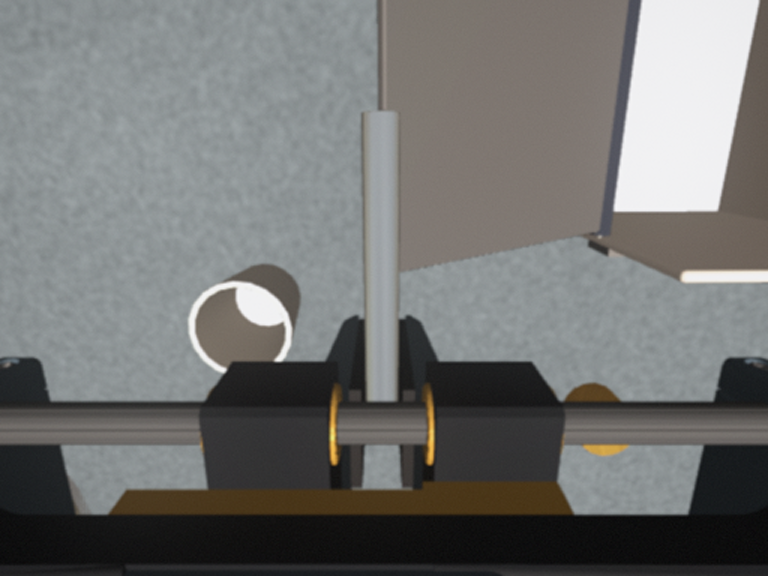

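Call:
play_rows --pt "0 0 0 0" --pt "0 0 0 0" --pt "0 0 0 0" --pt "0 0 0 0" --pt "0 -0.01 0 0" --pt "0 -0.03 0 0" --pt "0 -0.06 0 0" --pt "0 -0.08 0 0" --pt "0 -0.08 0 0" --fingers 0.45

```text
clock: 27.55
tool_pos: [0.3833, 0.277, 0.441]
orientation: [-1.565, 0.003, -1.506]
wrist_force: [1.3, 0.5, 1.0]
opening: 0.55
```

Run:
```python
from h import *
s=robot.sense();print(s["tool_pos"],s["wrist_force"])
pose=dict(tool_pos=np.array([0.42011201,0.10974568,0.29873233]),orientation=np.array([-1.57108539,1.2e-3,-1.35e-1]))
syr("wrist",(218/1.5,280/1.5),(262/1.5,375/1.5),pose=pose)
snap("top","t17"); snap("side","s17")
go((.427,.02,.31),.3); go((.427,.02,.31),.3-np.pi)
```

```text
[0.38330688 0.27704129 0.44098152] [1.26004954 0.53665416 1.02323289]
len 0.0660 axis(noz dir) yaw 0.199 barrel centre [0.4276 0.0187] [0.4364 0.0205]
move x 0.2590 y 0.1277 z 0.0277 turn -103.48 n rows 7.0 / turn 14.5
move x 0.2590 y 0.1277 z 0.0277 turn 76.52 n rows 7.0 / turn 10.7
```

View pics/s17.png

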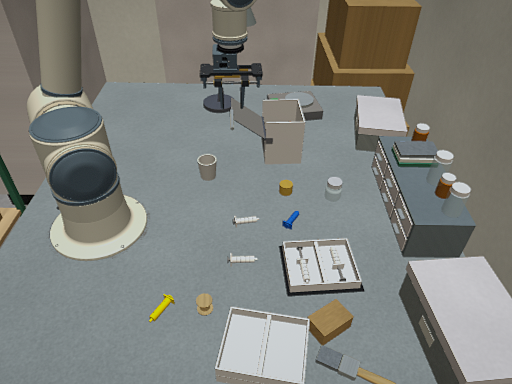

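View pics/t17.png

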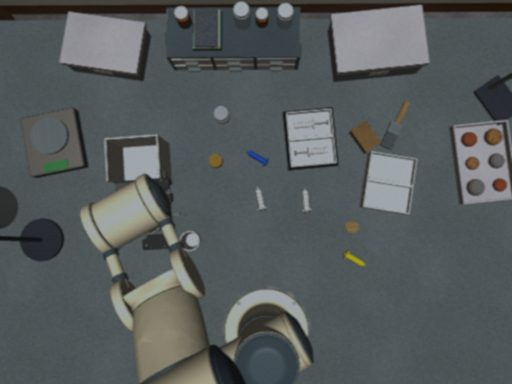

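Run:
```python
from h import *
go((.430,.0195,.30),.2)
```

```text
move x 0.2597 y 0.1377 z 0.0306 turn -97.75 n rows 7.1 / turn 13.7
```

Call:
play_rows --pt "0.04 0 0.01 -7" --pt "0.08 0.01 0.02 -14" --pt "0.26 0.135 0.031 -97.7" --pt "0.26 0.135 0.031 -97.7" --pt "0.26 0.135 0.031 -97.7" --pt "0.26 0.135 0.031 -97.7" --pt "0.26 0.135 0.031 -97.7" --pt "0.26 0.135 0.031 -97.7" --pt "0.26 0.135 0.031 -97.7" --pt "0.26 0.135 0.031 -97.7" --pt "0.26 0.135 0.031 -97.7" --pt "0.26 0.135 0.031 -97.7" --pt "0.26 0.135 0.031 -97.7" --pt "0.26 0.135 0.031 -97.7" --pt "0.26 0.135 0.031 -97.7" --pt "0.26 0.135 0.031 -97.7" --pt "0.26 0.135 0.031 -97.7"

```text
clock: 29.07
tool_pos: [0.43, 0.0192, 0.3016]
orientation: [-1.57, 0.001, 0.195]
wrist_force: [0.3, -0.0, -0.1]
opening: 0.554
```

Run:
```python
from h import *
im,s=snap("wrist","w18",1.5); print(s["tool_pos"],s["orientation"],s["opening"])
```

```text
[0.43002053 0.0191961  0.30158567] [-1.57038799e+00  1.31680278e-03  1.95452360e-01] 0.5536822649806509
```

View pics/w18.png

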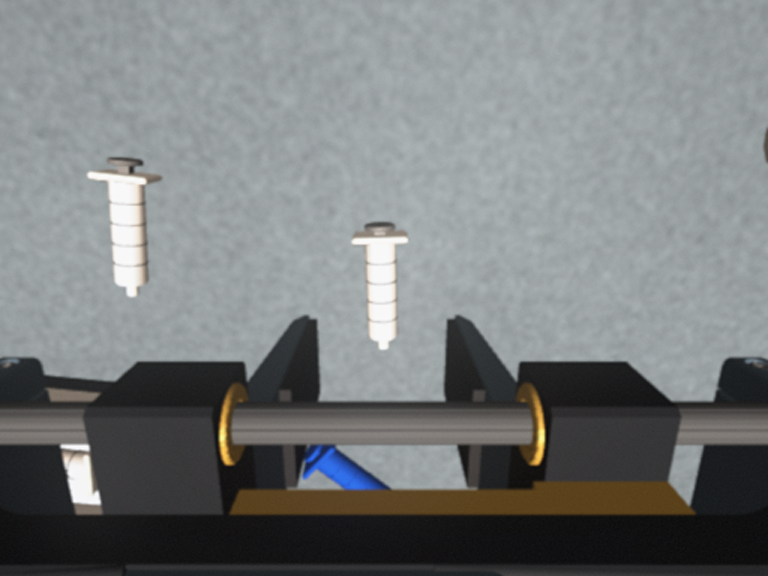

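Run:
```python
from h import *
c,a=syr("wrist",(380/1.5,241/1.5),(384/1.5,348/1.5))
go((*c,.1945),a)
```

```text
len 0.0681 axis(noz dir) yaw 0.231 barrel centre [0.4298 0.0197] [0.4365 0.0213]
move x -0.0002 y 0.1072 z 0.0005 turn -2.09 n rows 2.6 / turn 0.3
```

Call:
play_rows --pt "0.003 0.03 0.0005 -2" --pt "0.003 0.06 0.0005 -2" --pt "0.003 0.085 0.0005 -2" --pt "0.003 0.1 0.0005 -2" --pt "0.003 0.107 0.0005 -2" --pt "0.003 0.107 0.0005 -2" --pt "0.003 0.107 0.0005 -2"

```text
clock: 29.7
tool_pos: [0.4332, 0.0203, 0.1954]
orientation: [-1.571, 0.0, 0.233]
wrist_force: [0.2, 0.5, 0.3]
opening: 0.549
```

Call:
play_rows --pt "0 0 0 0" --pt "0 0 0 0" --pt "0 0 0 0" --pt "0 0 0 0" --pt "0 0 0 0" --pt "0 0 0 0" --pt "0 0 0 0" --pt "0 0 0 0" --pt "0 0 0 0" --pt "0 0 0 0" --fingers 1 --squeeze 12

```text
clock: 30.53
tool_pos: [0.4333, 0.0203, 0.1955]
orientation: [-1.571, -0.001, 0.234]
wrist_force: [-0.7, -0.8, 8.9]
opening: 0.197
```

Call:
play_rows --pt "0 -0.01 0 0" --pt "0 -0.03 0 0" --pt "0 -0.06 0 0" --pt "0 -0.1 0 0" --pt "0 -0.14 0 0" --pt "0 -0.175 0 0" --pt "0 -0.2 0 0" --pt "0 -0.21 0 0" --pt "0 -0.21 0 0"

```text
clock: 31.28
tool_pos: [0.4335, 0.0203, 0.4076]
orientation: [-1.572, -0.004, 0.234]
wrist_force: [1.1, -0.7, -1.6]
opening: 0.197
```

Run:
```python
from h import *
im,s=snap("wrist","w19",1.5); print(s["tool_pos"],s["orientation"],s["opening"])
snap("side","s19")
go((.5508,.3991,.405),.068)
```

```text
[0.43348369 0.02028151 0.40758065] [-1.57224725 -0.00435159  0.23405781] 0.1972625809528033
move x 0.2025 y -0.0002 z 0.3411 turn 9.51 n rows 9.5 / turn 1.3
```

View pics/w19.png

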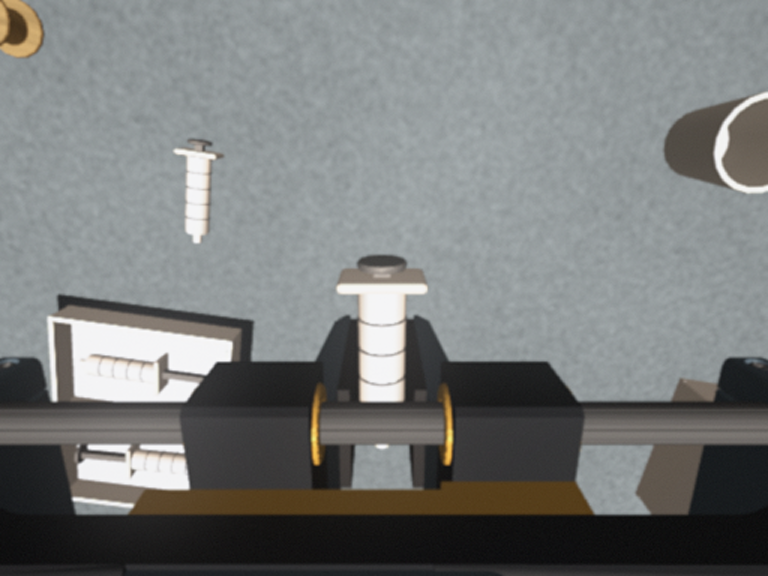

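View pics/s19.png

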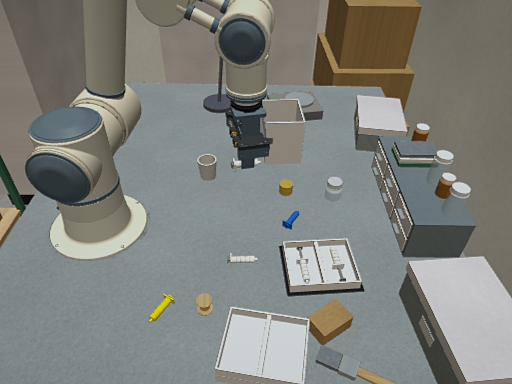

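Call:
play_rows --pt "0.01 0 0.015 1" --pt "0.03 -0.005 0.045 2" --pt "0.05 -0.01 0.08 4" --pt "0.07 -0.01 0.115 6" --pt "0.09 -0.01 0.15 8" --pt "0.11 -0.01 0.185 9.5" --pt "0.13 -0.01 0.22 9.5" --pt "0.15 -0.01 0.255 9.5" --pt "0.17 -0.01 0.29 9.5" --pt "0.185 -0.01 0.315 9.5" --pt "0.197 -0.005 0.333 9.5" --pt "0.2025 0 0.341 9.5" --pt "0.2025 0 0.341 9.5" --pt "0.2025 0 0.341 9.5"

```text
clock: 32.55
tool_pos: [0.5509, 0.3985, 0.4032]
orientation: [-1.573, 0.003, 0.068]
wrist_force: [0.9, 0.1, -0.4]
opening: 0.198
```

Run:
```python
from h import *
im,s=snap("wrist","w20",1.5); print(s["tool_pos"],s["orientation"],s["opening"])
```

```text
[0.55087293 0.39845135 0.40315473] [-1.57251207  0.0029745   0.06840388] 0.19835111462491747
```

View pics/w20.png

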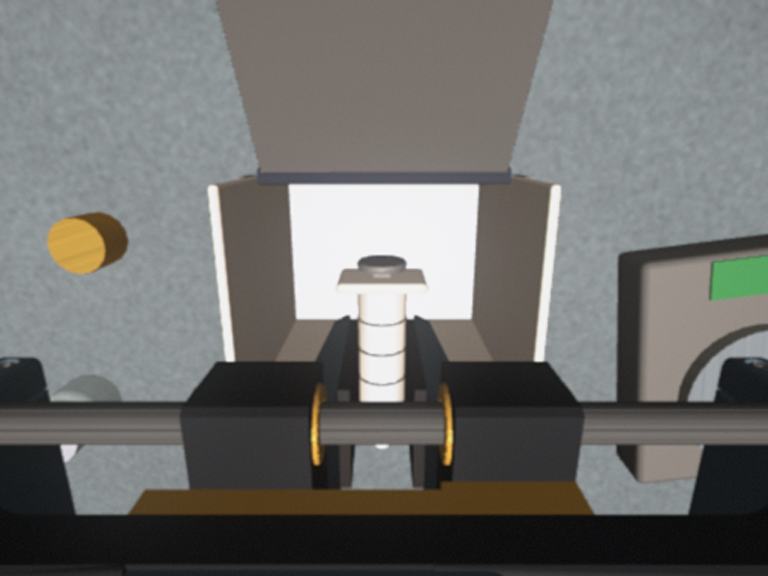

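Call:
play_rows --pt "0 0.03 0 0" --pt "0 0.06 0 0" --pt "0 0.08 0 0" --pt "0 0.093 0 0" --pt "0 0.093 0 0" --pt "0 0.093 0 0"

```text
clock: 33.1
tool_pos: [0.5511, 0.3979, 0.3124]
orientation: [-1.571, 0.001, 0.067]
wrist_force: [0.4, 0.8, 0.1]
opening: 0.2
```

Call:
play_rows --pt "0 0 0 0" --pt "0 0 0 0" --pt "0 0 0 0" --pt "0 0 0 0" --pt "0 0 0 0" --pt "0 -0.03 0 0" --pt "0 -0.07 0 0" --pt "0 -0.11 0 0" --pt "0 -0.12 0 0" --pt "0 -0.12 0 0" --fingers 0.5

```text
clock: 33.93
tool_pos: [0.5515, 0.3993, 0.4368]
orientation: [-1.568, -0.006, 0.068]
wrist_force: [0.3, 0.4, 0.4]
opening: 0.5
```

Run:
```python
from h import *
im,s=snap("wrist","w21",1.5); print(s["tool_pos"],s["orientation"],s["opening"],s["wrist_force"])
snap("top","t21"); im=cv2.imread("pics/t21_raw.png"); cv2.imwrite("pics/t21.png",cv2.resize(im[80:240,80:360],None,fx=2.8,fy=2.8))
```

```text
[0.55150928 0.3992751  0.43680052] [-1.56755328 -0.00635614  0.0683587 ] 0.49993017358829744 [0.26315318 0.37945905 0.40778872]
```

View pics/w21.png

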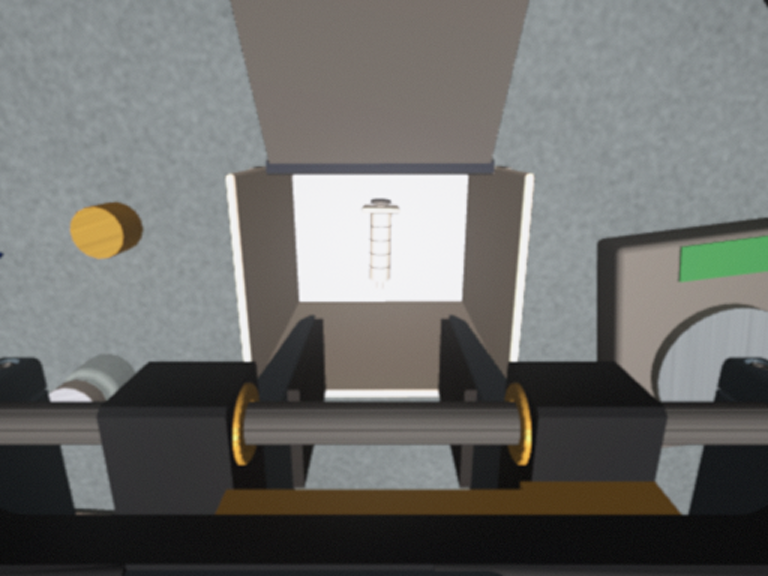

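View pics/t21.png

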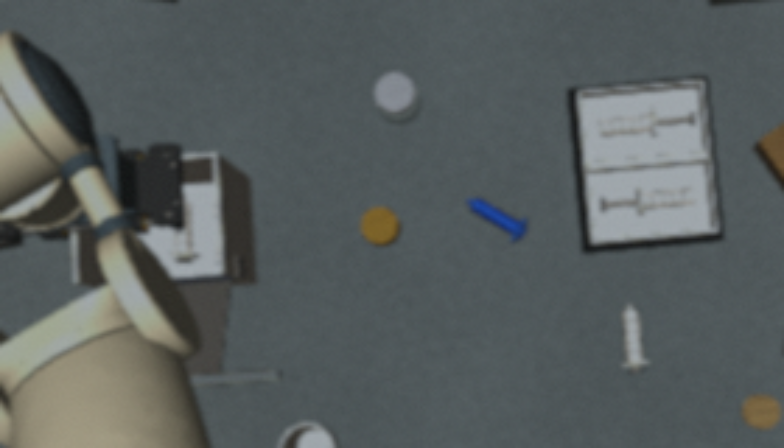

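Run:
```python
from h import *
c,a=syr("top",(80+635/2.8,80+364/2.8),(80+630/2.8,80+307/2.8))
go((*c,.305),a)
```

```text
len 0.0676 axis(noz dir) yaw 0.078 barrel centre [ 0.4208 -0.1342] [ 0.4282 -0.1336]
move x -0.1662 y 0.1275 z -0.5230 turn -0.55 n rows 13.5 / turn 0.1
```

Call:
play_rows --pt "-0.01 0 -0.04 0" --pt "-0.02 0 -0.08 0" --pt "-0.035 0 -0.12 0" --pt "-0.05 0.01 -0.16 0" --pt "-0.06 0.02 -0.2 0" --pt "-0.075 0.03 -0.235 0" --pt "-0.09 0.04 -0.27 0" --pt "-0.1 0.05 -0.31 0" --pt "-0.115 0.065 -0.35 0" --pt "-0.13 0.08 -0.385 0" --pt "-0.14 0.095 -0.42 0" --pt "-0.15 0.11 -0.455 0" --pt "-0.158 0.12 -0.49 0" --pt "-0.162 0.127 -0.515 -0.5" --pt "-0.162 0.127 -0.523 -0.5" --pt "-0.162 0.127 -0.523 -0.5" --pt "-0.162 0.127 -0.523 -0.5"

```text
clock: 35.45
tool_pos: [0.4248, -0.1336, 0.3047]
orientation: [-1.57, 0.001, 0.076]
wrist_force: [-0.7, -0.2, -0.3]
opening: 0.498
```

Run:
```python
from h import *
im,s=snap("wrist","w22",1.5); print(s["tool_pos"],s["orientation"],s["opening"])
```

```text
[ 0.42484478 -0.13360028  0.30471173] [-1.56986480e+00  1.28062793e-03  7.57109642e-02] 0.49752404962388697
```

View pics/w22.png

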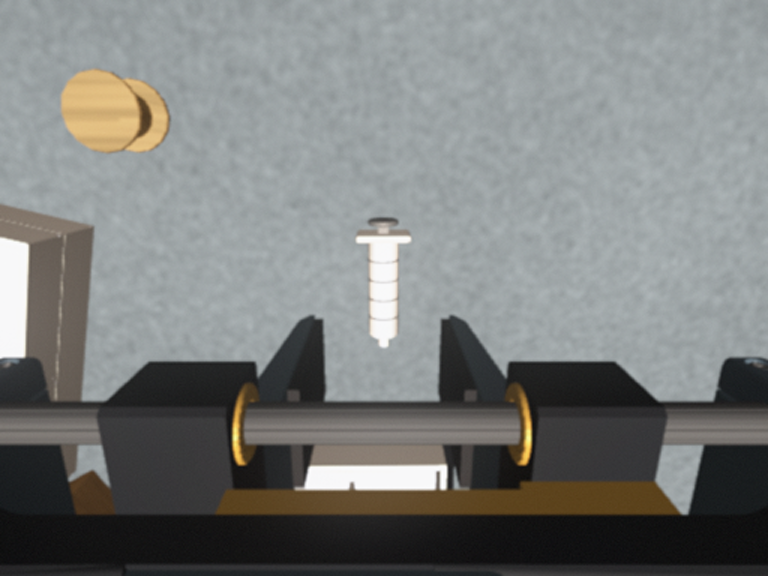

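Run:
```python
from h import *
c,a=syr("wrist",(383/1.5,241/1.5),(384/1.5,346/1.5))
go((*c,.195),a)
```

```text
len 0.0675 axis(noz dir) yaw 0.088 barrel centre [ 0.4247 -0.1315] [ 0.4322 -0.1308]
move x -0.0001 y 0.1100 z 0.0016 turn -0.62 n rows 2.6 / turn 0.1
```

Call:
play_rows --pt "0.003 0.03 0.0015 -0.6" --pt "0.003 0.06 0.0015 -0.6" --pt "0.003 0.085 0.0015 -0.6" --pt "0.003 0.1 0.0015 -0.6" --pt "0.003 0.1095 0.0015 -0.6" --pt "0.003 0.1095 0.0015 -0.6" --pt "0.003 0.1095 0.0015 -0.6"

```text
clock: 36.08
tool_pos: [0.4281, -0.1311, 0.1958]
orientation: [-1.57, 0.001, 0.089]
wrist_force: [0.6, 0.2, 0.2]
opening: 0.499
```

Call:
play_rows --pt "0 0 0 0" --pt "0 0 0 0" --pt "0 0 0 0" --pt "0 0 0 0" --pt "0 0 0 0" --pt "0 0 0 0" --pt "0 0 0 0" --pt "0 0 0 0" --pt "0 0 0 0" --pt "0 0 0 0" --fingers 1 --squeeze 12

```text
clock: 36.92
tool_pos: [0.4281, -0.1322, 0.1961]
orientation: [-1.571, -0.001, 0.087]
wrist_force: [-0.7, 1.1, 9.3]
opening: 0.196
```

Call:
play_rows --pt "0 -0.01 0 0" --pt "0 -0.03 0 0" --pt "0 -0.06 0 0" --pt "0 -0.1 0 0" --pt "0 -0.14 0 0" --pt "0 -0.175 0 0" --pt "0 -0.2 0 0" --pt "0 -0.21 0 0" --pt "0 -0.21 0 0"

```text
clock: 37.67
tool_pos: [0.4283, -0.1323, 0.4082]
orientation: [-1.573, -0.004, 0.087]
wrist_force: [0.8, -0.3, -0.5]
opening: 0.198
```

Run:
```python
from h import *
im,s=snap("wrist","w23",1.5); print(s["tool_pos"],s["orientation"],s["opening"])
go((.5508,.393,.405),.068)
```

```text
[ 0.42825932 -0.13229351  0.40821647] [-1.57319335 -0.00416501  0.08733406] 0.19815092903773368
move x 0.1682 y 0.0015 z 0.5125 turn 1.10 n rows 12.9 / turn 0.2
```

View pics/w23.png

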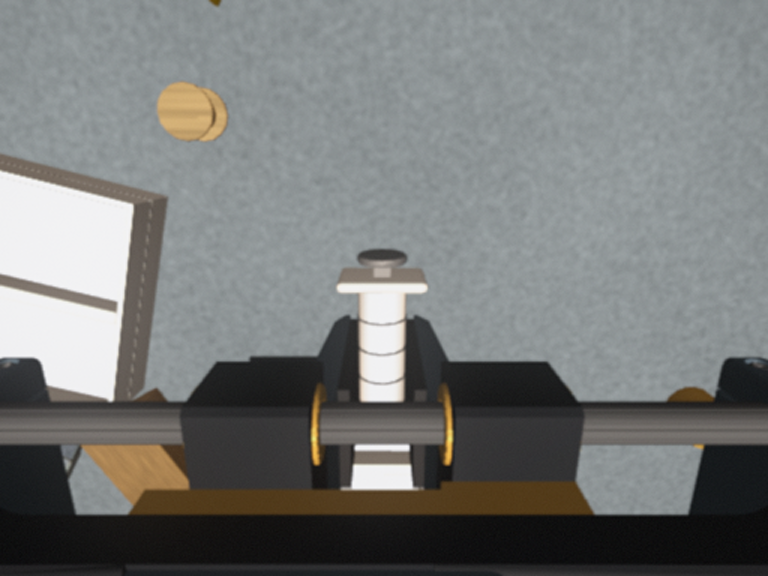

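Call:
play_rows --pt "0.01 -0.005 0.02 0" --pt "0.025 -0.01 0.055 1" --pt "0.035 -0.01 0.095 1" --pt "0.05 -0.01 0.135 1" --pt "0.06 -0.01 0.175 1" --pt "0.075 -0.01 0.215 1" --pt "0.09 -0.01 0.255 1" --pt "0.1 -0.01 0.295 1" --pt "0.115 -0.01 0.335 1" --pt "0.13 -0.01 0.375 1" --pt "0.145 -0.01 0.415 1" --pt "0.157 -0.01 0.45 1" --pt "0.165 -0.005 0.475 1" --pt "0.169 0 0.488 1" --pt "0.169 0.001 0.49 1" --pt "0.169 0.001 0.49 1" --pt "0.169 0.001 0.49 1"

```text
clock: 39.13
tool_pos: [0.5534, 0.3696, 0.4038]
orientation: [-1.572, 0.002, 0.069]
wrist_force: [0.1, -1.1, -0.3]
opening: 0.199
```

Run:
```python
from h import *
im,s=snap("wrist","w24",1.5); print(s["tool_pos"],s["orientation"],s["opening"])
```

```text
[0.55342929 0.36958393 0.40381   ] [-1.57188543  0.00161748  0.06943408] 0.19876697616710476
```

View pics/w24.png

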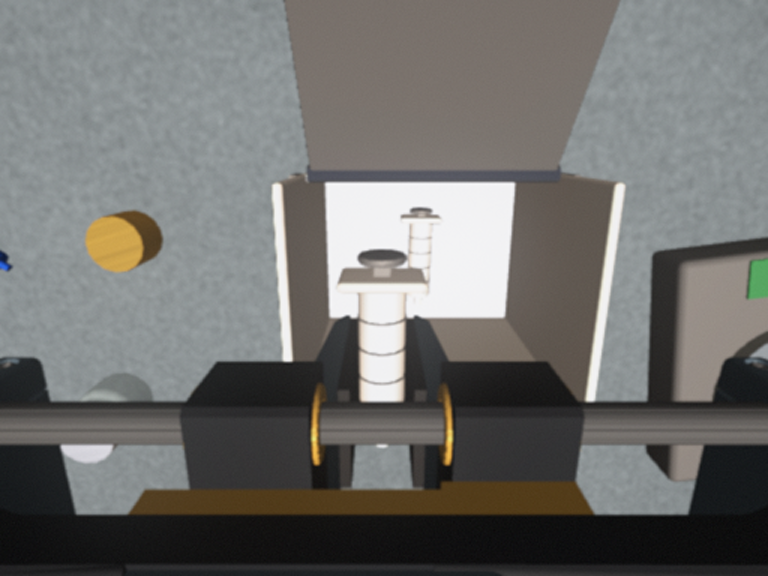

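Call:
play_rows --pt "0 0.03 0 0" --pt "0 0.06 0 0" --pt "0 0.08 0 0" --pt "0 0.093 0 0" --pt "0 0.093 0 0" --pt "0 0.093 0 0"

```text
clock: 39.68
tool_pos: [0.5537, 0.3697, 0.312]
orientation: [-1.571, 0.001, 0.069]
wrist_force: [0.4, -0.3, -0.1]
opening: 0.198
```

Call:
play_rows --pt "0 0 0 0" --pt "0 0 0 0" --pt "0 0 0 0" --pt "0 0 0 0" --pt "0 0 0 0" --pt "0 -0.03 0 0" --pt "0 -0.07 0 0" --pt "0 -0.11 0 0" --pt "0 -0.13 0 0" --pt "0 -0.13 0 0" --fingers 0.5

```text
clock: 40.52
tool_pos: [0.5541, 0.3711, 0.4477]
orientation: [-1.567, -0.008, 0.07]
wrist_force: [0.0, 0.5, 0.1]
opening: 0.495
```

Run:
```python
from h import *
im,s=snap("wrist","w25",1.5); print(s["tool_pos"],s["orientation"],s["opening"],s["wrist_force"])
go((.3828,.2766,.44),-1.506)
```

```text
[0.55409852 0.37111655 0.44767048] [-1.56719011 -0.00781471  0.07008822] 0.49464724311868163 [0.03982626 0.46171907 0.06360364]
move x -0.1772 y 0.0047 z -0.0821 turn 90.30 n rows 4.7 / turn 12.6
```

View pics/w25.png

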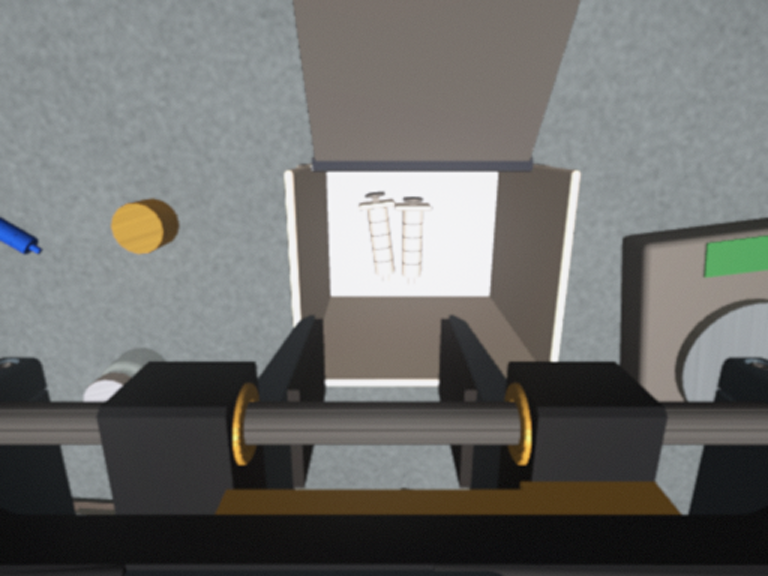

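Call:
play_rows --pt "-0.01 0 -0.005 7" --pt "-0.03 0 -0.012 14" --pt "-0.177 0.005 -0.082 90.3" --pt "-0.177 0.005 -0.082 90.3" --pt "-0.177 0.005 -0.082 90.3" --pt "-0.177 0.005 -0.082 90.3" --pt "-0.177 0.005 -0.082 90.3" --pt "-0.177 0.005 -0.082 90.3" --pt "-0.177 0.005 -0.082 90.3" --pt "-0.177 0.005 -0.082 90.3" --pt "-0.177 0.005 -0.082 90.3" --pt "-0.177 0.005 -0.082 90.3" --pt "-0.177 0.005 -0.082 90.3" --pt "-0.177 0.005 -0.082 90.3" --pt "-0.177 0.005 -0.082 90.3" --pt "-0.177 0.005 -0.082 90.3" --pt "-0.177 0.005 -0.082 90.3"

```text
clock: 41.98
tool_pos: [0.3827, 0.2765, 0.4364]
orientation: [-1.571, -0.0, -1.504]
wrist_force: [-1.2, -0.0, -0.7]
opening: 0.503
```

Run:
```python
from h import *
im,s=snap("wrist","w26",1.5); print(s["tool_pos"],s["orientation"],s["opening"],s["wrist_force"])
go((.3828,.2766,.3572),-1.506)
```

```text
[0.3826732  0.27653062 0.43644818] [-1.57127163e+00 -2.14128822e-04 -1.50376796e+00] 0.5028381473218433 [-1.23802193 -0.03101237 -0.66513131]
move x -0.0001 y 0.0793 z 0.0001 turn 0.10 n rows 1.9 / turn 0.0
```

View pics/w26.png

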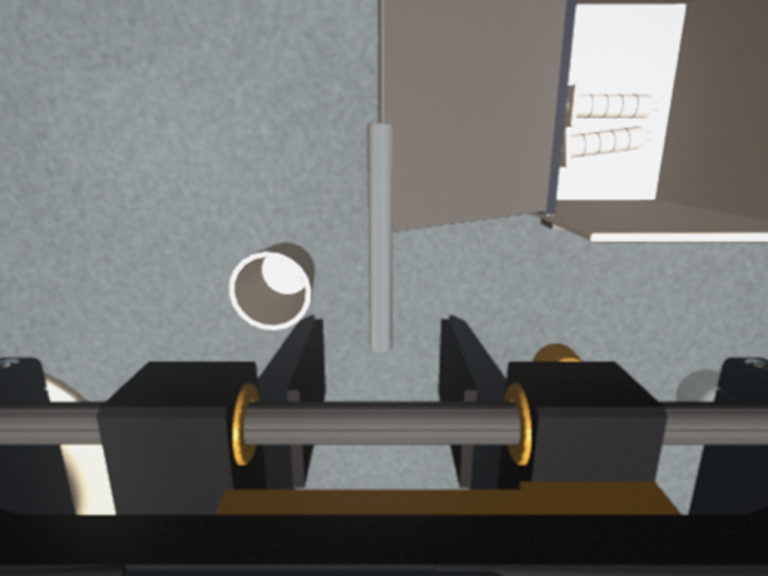

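Call:
play_rows --pt "0 0.025 0 0" --pt "0 0.05 0 0" --pt "0 0.068 0 0" --pt "0 0.077 0 0" --pt "0 0.0793 0 0" --pt "0 0.0793 0 0"

```text
clock: 42.53
tool_pos: [0.3829, 0.2766, 0.3574]
orientation: [-1.571, -0.0, -1.506]
wrist_force: [0.1, -0.1, 0.4]
opening: 0.5
```

Call:
play_rows --pt "0 0 0 0" --pt "0 0 0 0" --pt "0 0 0 0" --pt "0 0 0 0" --pt "0 0 0 0" --pt "0 0 0 0" --pt "0 0 0 0" --pt "0 0 0 0" --pt "0 0 0 0" --pt "0 0 0 0" --pt "0 0 0 0" --pt "0 0 0 0" --fingers 1 --squeeze 20

```text
clock: 43.53
tool_pos: [0.3821, 0.2765, 0.3574]
orientation: [-1.572, -0.0, -1.506]
wrist_force: [-5.3, 1.2, 3.9]
opening: 0.126
```

Run:
```python
from h import *
s=robot.sense(); print(s["tool_pos"],s["orientation"],s["opening"],s["wrist_force"])
a0=2.5
for k in range(1,20):
    a=a0-.1*k
    print("%.1f y %.4f z %.4f"%(a-.6,-.14*(np.sin(a)-np.sin(a0)),.14*(np.cos(a)-np.cos(a0))),end="; ")
```

```text
[0.38211928 0.27653414 0.35743941] [-1.57242171e+00 -1.21212254e-05 -1.50601477e+00] 0.12605004639532905 [-5.34708677  1.17345101  3.8877393 ]
1.8 y -0.0108 z 0.0089; 1.7 y -0.0206 z 0.0189; 1.6 y -0.0294 z 0.0298; 1.5 y -0.0371 z 0.0415; 1.4 y -0.0435 z 0.0539; 1.3 y -0.0487 z 0.0669; 1.2 y -0.0526 z 0.0804; 1.1 y -0.0550 z 0.0941; 1.0 y -0.0562 z 0.1081; 0.9 y -0.0559 z 0.1221; 0.8 y -0.0542 z 0.1360; 0.7 y -0.0511 z 0.1496; 0.6 y -0.0467 z 0.1629; 0.5 y -0.0410 z 0.1757; 0.4 y -0.0340 z 0.1878; 0.3 y -0.0259 z 0.1992; 0.2 y -0.0166 z 0.2097; 0.1 y -0.0064 z 0.2192; -0.0 y 0.0047 z 0.2277;
```

Call:
play_rows --pt "0 -0.005 0.004 0" --pt "0 -0.0108 0.0089 0" --pt "0 -0.0158 0.0138 0" --pt "0 -0.0206 0.0189 0" --pt "0 -0.0294 0.0298 0" --pt "0 -0.0371 0.0415 0" --pt "0 -0.0435 0.0539 0" --pt "0 -0.0487 0.0669 0" --pt "0 -0.0526 0.0804 0" --pt "0 -0.055 0.0941 0" --pt "0 -0.0562 0.1081 0" --pt "0 -0.0559 0.1221 0" --pt "0 -0.0542 0.136 0" --pt "0 -0.0511 0.1496 0" --pt "0 -0.0467 0.1629 0" --pt "0 -0.041 0.1757 0" --pt "0 -0.034 0.1878 0" --pt "0 -0.034 0.1878 0"

```text
clock: 45.03
tool_pos: [0.5723, 0.2888, 0.3901]
orientation: [-1.57, 0.0, -1.507]
wrist_force: [3.3, -0.3, 2.3]
opening: 0.127
```

Run:
```python
from h import *
s=robot.sense(); print(s["tool_pos"],s["orientation"],s["opening"],s["wrist_force"])
h=np.array([.6098-.1155*.998,.2914-.1155*.065]); d=(s["tool_pos"][:2]-h)@np.array([.998,.065]); z=s["tool_pos"][2]-.3524+.079
print(np.arctan2(z,d)-.6,np.hypot(z,d))
snap("wrist","w27",1.5); 
a0=1.0
for k in range(1,11):
    a=a0-.04*k
    print("%.2f y %.4f z %.4f"%(a-.6,-.14*(np.sin(a)-np.sin(a0)),.14*(np.cos(a)-np.cos(a0))),end="; ")
go((.6098,.2914,.3524),-1.506)
```

```text
[0.57234441 0.28875909 0.39010933] [-1.56970390e+00  2.37041753e-04 -1.50662600e+00] 0.12715207616427357 [ 3.33442917 -0.30701908  2.32252074]
0.38179844262132023 0.14036035347609443
0.36 y 0.0031 z 0.0047; 0.32 y 0.0064 z 0.0092; 0.28 y 0.0099 z 0.0136; 0.24 y 0.0136 z 0.0178; 0.20 y 0.0174 z 0.0219; 0.16 y 0.0214 z 0.0258; 0.12 y 0.0255 z 0.0296; 0.08 y 0.0298 z 0.0332; 0.04 y 0.0342 z 0.0367; 0.00 y 0.0388 z 0.0399; move x -0.0002 y 0.0382 z 0.0383 turn -0.03 n rows 1.3 / turn 0.0
```

View pics/w27.png

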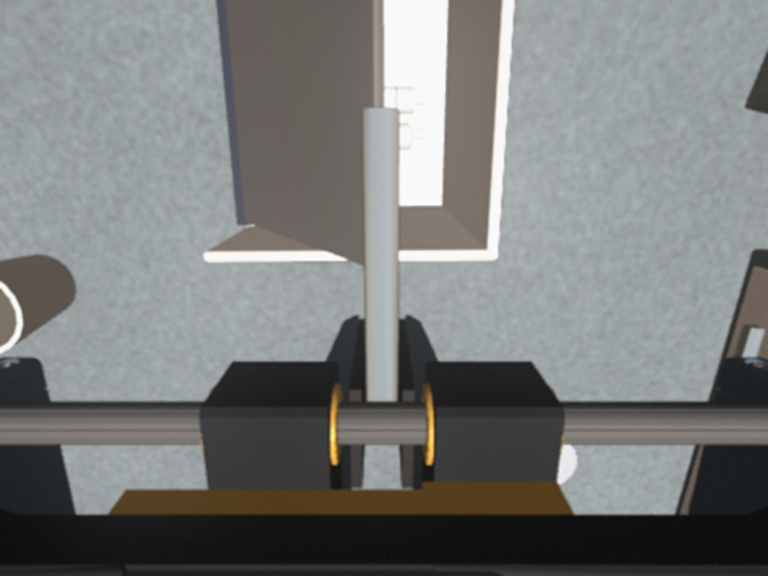

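Call:
play_rows --pt "0 0.003 0.0045 0" --pt "0 0.0063 0.0089 0" --pt "0 0.0097 0.0132 0" --pt "0 0.0133 0.0173 0" --pt "0 0.017 0.0212 0" --pt "0 0.021 0.025 0" --pt "0 0.0251 0.0286 0" --pt "0 0.0293 0.0321 0" --pt "0 0.0315 0.0338 0" --pt "0 0.0337 0.0354 0" --pt "0 0.0352 0.0364 0" --pt "0 0.0367 0.0374 0" --pt "0 0.0382 0.0383 0" --pt "0 0.0382 0.0383 0"

```text
clock: 46.25
tool_pos: [0.6085, 0.2912, 0.3531]
orientation: [-1.571, 0.0, -1.506]
wrist_force: [1.3, 1.6, -0.0]
opening: 0.122
```

Run:
```python
from h import *
s=robot.sense(); print(s["tool_pos"],s["opening"],s["wrist_force"],s["torque"])
snap("wrist","w28",1.5)
```

```text
[0.60849524 0.29120562 0.35305989] 0.1223190402687557 [ 1.33507627  1.55625055 -0.00586095] [ 0.20215001 -0.15282787  0.09526196]
```

View pics/w28.png

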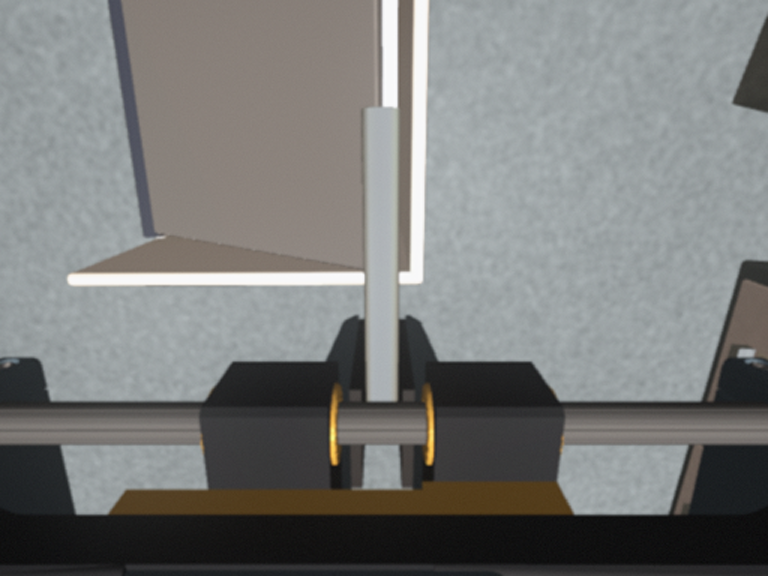

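Call:
play_rows --pt "0 0.0005 0.0004 0" --pt "0 0.001 0.0008 0" --pt "0 0.0015 0.0012 0" --pt "0 0.002 0.0015 0" --pt "0 0.002 0.0015 0" --pt "0 0.002 0.0015 0"

```text
clock: 46.8
tool_pos: [0.6099, 0.2913, 0.3512]
orientation: [-1.571, 0.0, -1.506]
wrist_force: [-0.2, 1.0, 0.9]
opening: 0.126
```

Run:
```python
from h import *
s=robot.sense(); print(s["tool_pos"],s["opening"],s["wrist_force"],s["torque"])
```

```text
[0.60985801 0.29127953 0.35120269] 0.12599332109070463 [-0.22731082  1.0304529   0.85656559] [0.11870234 0.11758694 0.14427674]
```

Push down a little more until it bears on the stop.

Call:
play_rows --pt "0 0.0005 0.0003 0" --pt "0 0.001 0.0006 0" --pt "0 0.0015 0.0009 0" --pt "0 0.002 0.001 0" --pt "0 0.002 0.001 0" --pt "0 0.002 0.001 0"

```text
clock: 47.3
tool_pos: [0.6109, 0.2914, 0.3494]
orientation: [-1.571, 0.0, -1.506]
wrist_force: [-1.2, 1.0, 3.4]
opening: 0.123
```

Run:
```python
from h import *
s=robot.sense(); print(s["tool_pos"],s["opening"],s["wrist_force"],s["torque"])
snap("wrist","w29",1.5)
```

```text
[0.61093762 0.29136504 0.34935506] 0.12271584763052053 [-1.21248778  1.00410985  3.40350729] [0.13931941 0.16194799 0.13755109]
```

View pics/w29.png

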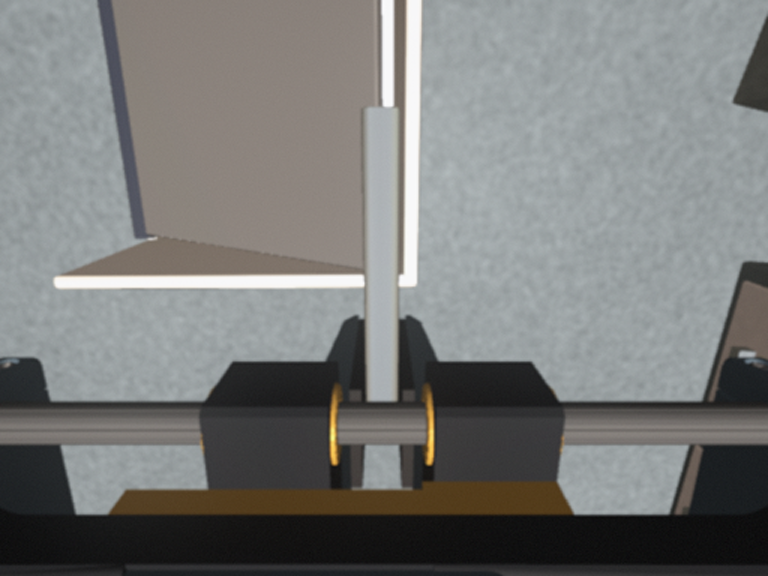

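Call:
play_rows --pt "0 0.0005 0 0" --pt "0 0.001 0 0" --pt "0 0.0015 0 0" --pt "0 0.0015 0 0" --pt "0 0.0015 0 0"

```text
clock: 47.77
tool_pos: [0.6113, 0.2913, 0.3483]
orientation: [-1.569, 0.0, -1.506]
wrist_force: [1.1, -0.5, 7.4]
opening: 0.127
```

Call:
play_rows --pt "0 0 0 0" --pt "0 0 0 0" --pt "0 0 0 0" --pt "0 0 0 0" --pt "0 0 0 0" --pt "0 0 0 0" --pt "0 0 0 0" --pt "0 -0.01 0 0" --pt "0 -0.03 0 0" --pt "0 -0.06 0 0" --pt "0 -0.09 0 0" --pt "0 -0.1 0 0" --pt "0 -0.1 0 0" --fingers 0.4

```text
clock: 48.85
tool_pos: [0.6112, 0.2915, 0.4519]
orientation: [-1.565, 0.002, -1.506]
wrist_force: [0.5, 0.0, -1.1]
opening: 0.601
```

Run:
```python
from h import *
im,s=snap("wrist","w30",1.5); print(s["tool_pos"],s["orientation"],s["opening"],s["wrist_force"])
snap("side","s30"); snap("top","t30",1.5)
for n,uv,z in [("pegtip",(0,0),.179)]: pass
```

```text
[0.61117907 0.29150502 0.45187951] [-1.56506099  0.00172576 -1.50600403] 0.601076327775447 [ 0.51364325  0.01139045 -1.0631159 ]
```

View pics/w30.png

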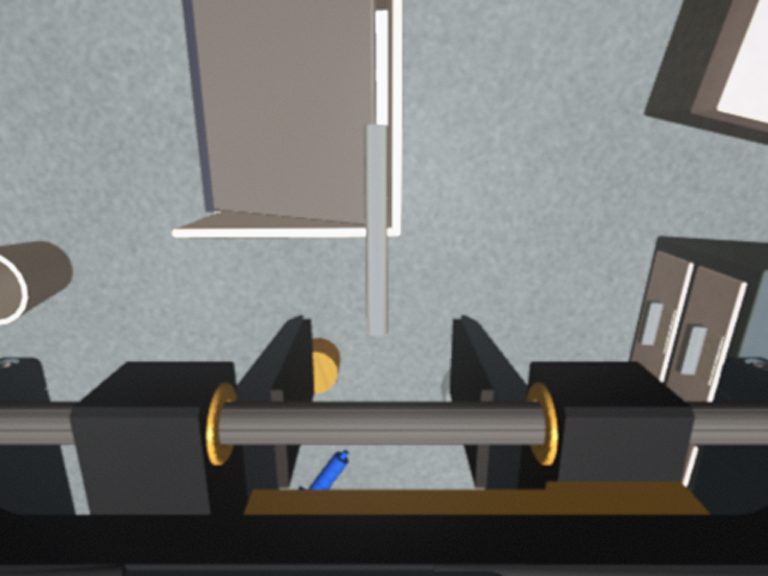

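View pics/s30.png

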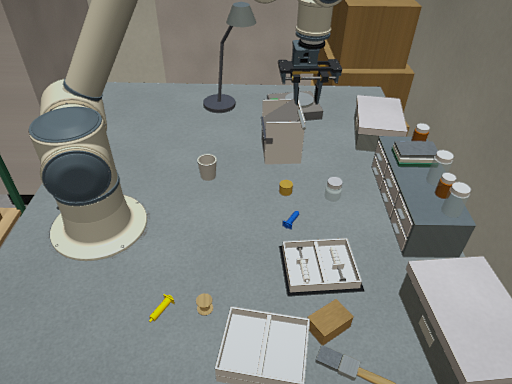

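View pics/t30.png

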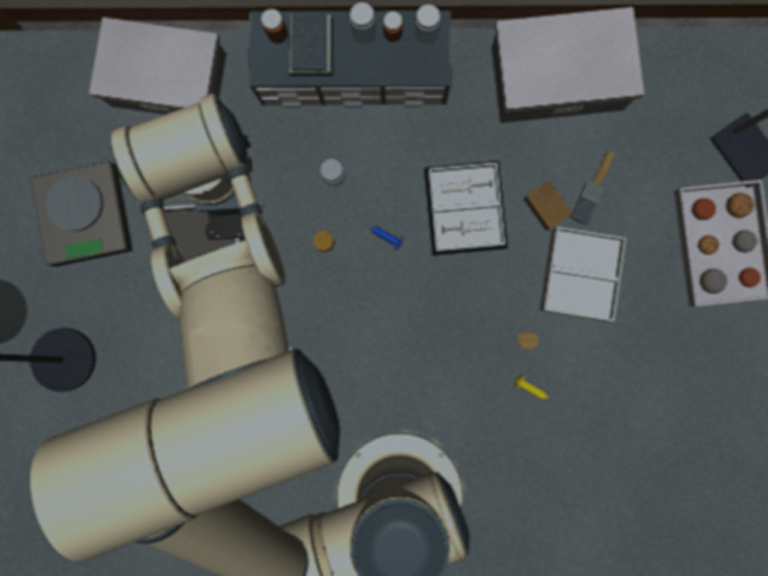

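Run:
```python
from h import *
for n,uv,z in [("pegtip",(377,333),.179),("pegin",(376,126),.179)]:
    print(n,px("wrist",(uv[0]/1.5,uv[1]/1.5),z).round(4))
a=cv2.imread("pics/s5_raw.png").astype(int); b=cv2.imread("pics/s30_raw.png").astype(int)
a13=cv2.imread("pics/s13_raw.png").astype(int)
d=abs(a13-b).max(2)[95:168,255:310]; print(d.max(),(d>25).sum())
cv2.imwrite("pics/cmp.png",cv2.resize(np.hstack([a13[90:170,250:315],b[90:170,250:315]]).astype(np.uint8),None,fx=5,fy=5,interpolation=cv2.INTER_NEAREST))
t5=cv2.imread("pics/t5_raw.png").astype(int)
```

```text
pegtip [0.6087 0.2694 0.179 ]
pegin [0.6013 0.3807 0.179 ]
200 46
```

View pics/cmp.png

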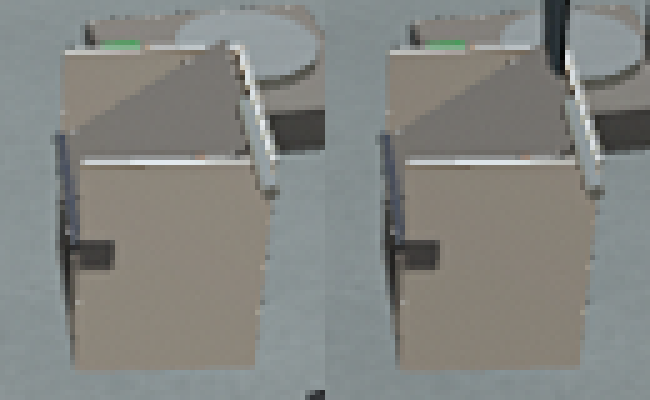

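Run:
```python
from h import *
a=cv2.imread("pics/top0.png").astype(int); b=cv2.imread("pics/t30_raw.png").astype(int)
d=(abs(a-b).max(2)>40).astype(np.uint8); d[230:]=0; d[:,:170]=0
n,l,s,c=cv2.connectedComponentsWithStats(d); print([(list(map(int,x))) for x in s[1:] if x[4]>6])
print(robot.job_done())
```

```text
[[285, 108, 52, 60, 2635], [170, 136, 20, 54, 248], [170, 147, 13, 38, 232], [374, 150, 9, 2, 10], [363, 152, 10, 55, 109], [374, 153, 47, 47, 222], [391, 153, 11, 2, 12], [373, 182, 7, 2, 7], [406, 187, 6, 26, 78], [180, 188, 12, 42, 104], [256, 188, 10, 21, 115], [303, 189, 8, 22, 120], [324, 189, 10, 23, 122], [229, 191, 8, 23, 123], [410, 201, 5, 13, 19], [170, 203, 9, 27, 139], [383, 226, 29, 4, 71], [414, 228, 6, 2, 11]]
the job is handed in; nothing more can be done
None
```

I finished the whole job and handed it in at about 49 s of the 192 s allowed.

- **Tray:** I took the top tray by its rib and set it down squarely on the mat. The last measurement before it touched down was within about 1 mm of centred.
- **Syringes found:** There were four. I laid the two charged ones in the tray, one in each compartment, and both plungers still look drawn out in the last pictures. The two used ones I dropped in the bin, and I saw both on its floor before closing the flap.
- **Flap:** I held it by its peg the whole way, opened it to the stop, where it stayed open. I then brought it back and eased it down until the upward force rose to 7 N, and let go there.

**Last checks:**
- The side picture of the bin after closing matches the one from before opening, apart from the gripper showing in the background. One check disagreed: the peg tip came out about 4 mm from its first position when read from a higher view. I put that down to measuring error and relied on the pictures and the force.
- A before-and-after comparison from the top camera shows changes at the mat, the four syringe spots, the pile (now one tray lower) and where the arm is. There was no sign that the jar, box, spool, brush or weight had moved.

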